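# Fetch the vee block from between the bushes

## Task

The vee block is keyed into the grey rack between two steel bushes that leave no room for fingers. Stand both bushes upright in the side tray, then lift the vee block straight up out of its keys and set it, vee upward, in the middle of the marking-out plate with its vee along the plate's longer side. Then stand each bush back upright in the middle of the very seat on the rack that it came from, without disturbing the pliers, the spanner and the nut.

Things in the scene. Friction and masses are not known exactly. Their poses are not given: they have to be found in the camera images.
- rack: Fixed grey rack: deck 170 (x) x 104 (y) x 12 mm high; origin: centre of its underside. Two round dark seat marks, 47 mm wide, centred 47 mm from the centre along +x and -x; a bush stands on each, which on which varies. At the centre, the vee block's stall: cheeks 27.5 to 35.5 mm out along +y and -y, 30 mm long, rising 16 mm above the deck, each with an upright key 6 mm wide, 12 mm high.
- vee_block_center (a point): Steel vee block 44 (x) x 50 (y) x 30 mm high, 0.4 kg, with a 90 degree vee along y in its top and a keyway in each y end. Point: its centre, 15 mm above its underside. It starts on the rack deck, axes along the rack's; the keys give it 2 mm play and free it after 12 mm straight up. Grasp it across the 44 mm (x); only 5 to 7 mm is free there until the bushes are gone.
- bush_tall_center (a point): Tall plain round steel bush, 37 mm diameter, 60 mm high, standing; solid. Point: its centre, 30 mm above its underside. Yaw is arbitrary.
- bush_short_center (a point): Short round steel bush with a flange round its top, 40 mm diameter, 28 mm high, standing; solid. Point: its centre, 14 mm above its underside. Yaw is arbitrary. On the rack either bush can be grasped across the rack's y.
- tray: Fixed side tray, open shallow dark steel tray 160 (x) x 120 (y) mm, 16 mm high outside, walls and floor 4 mm thick. Origin: centre of its underside. Room for both bushes, for instance 36 mm either side of the middle along its x.
- plate_top (a point): Marking-out plate, a fixed dark steel plate 100 (x) x 140 (y) x 10 mm high with a ground bright face. Point: centre of its top face; y along its longer side.
- pliers: Pliers with red grips, 187 mm long, lying in front of the work; to be left alone. Origin: centre of the underside.
- spanner: Combination spanner, 205 mm long, lying in front of the work; to be left alone. Origin: centre of the underside.
- nut: Hexagon nut 30 x 34 x 16 mm, lying in front of the work; to be left alone. Origin: centre of the underside.

How it is judged:
By the outcome, as a careful person would: the job done as asked, in the order asked, and still so for the second after the job is handed in, with the robot touching nothing.
It also fails if it takes over 128 s, if anything falls off the work surface, if the arm or the gripper's body presses on something with over 40 N, if the wrist force passes 120 N, or if a joint passes its speed limit or range.

## Robot

A 7-joint arm with a two-finger parallel gripper is mounted at the origin on a cart in front of the work surface, level with it; the furniture and walls round the work are solid. World frame = base frame: x ahead of the robot, y to its left, z up, the work surface at z = 0. Lengths are in m, angles in rad, forces in N, time in s.
With the tool pointing down it reaches from about 0.4 to 0.85 m from the base axis. Payload 10.4 kg.
Tool frame: the origin (TCP) lies between the finger pads; the fingertips stand tcp_to_tips ahead of it and the grasp point (between the pads) lies 8 mm behind it (tcp_to_tips is the distance from the TCP to the fingertips, in m); z points along the fingers, y is the line along which they close (so a half turn about z gives the same grasp; the last joint's range is limited). The gripper opens to 85 mm and grips with 20 to 120 N. Pads are 22 mm wide; open, the fingers measure 114 mm over their backs; the gripper's body (76 mm by 85 mm) begins 54 mm behind the grasp point. The pads swing forward as they close: fully open they stand 13 mm farther back than shut.
Start: joints at [-0.023, 0.332, -0.065, 1.46, 0.022, 1.35, -0.088], TCP at [0.625, 0, 0.242] pointing down, gripper open.
Joint ranges: [-2.6, 2.6], [-0.5, 2.12], [-1.47, 1.34], [0.16, 2.42], [-1.27, 4.41], [0.06, 2.06], [-2.6, 2.6]. Speed limits (rad/s): [2.22, 2.22, 2.79, 2.79, 3.14, 3.14, 3.14].

## Interface

Orientations are given as a unit quaternion [x, y, z, w].
In Python, from workcell import * gives the robot as it stands.
- The arm moves only by the tool apply_moves, never from a script. Its argument "rows" is a list of rows, each an object of numbers: "x", "y", "z": the shift along the tool's x, y, z in mm; "ax", "ay", "az": the turn, a rotation vector about the tool's x, y, z in degrees; "gripper": the closure, from 0 (fully open) to 1 (shut). A call has 1 to 5 rows; each row shifts and turns the commanded pose from where the row before left it, along the tool's axes as they then stand; what a row does not reach is not made up. A row lasts 1/12 s, in which the tool goes at most 41.7 mm and 7.16 degrees, less where a joint would pass 70% of its speed; a pose out of reach is approached as far as the arm can. A call with a gripper value outside its range is refused whole. The fingers move at their own pace and stop on an object; "newtons" is the grip in N (left out, the last holds). Time passes only in rows, so rows that do not move let the fingers close. It gives the time, the measured TCP pose, the force, the opening and the grip force at its end, in the units of the state.
- get_obs(): the state, without advancing time (a new reading comes with each control period).
- camera(name): name is "scene" or "side" or "wrist"; returns a dict with "color" (400x640x3 uint8, red, green, blue), "fov_y" (degrees; the focal length in pixels is half the picture's height over the tangent of half this angle, whatever the lens; pixels are square), "cx", "cy" (the principal point, pixels), "k1" (the pictures are not rectified: a ray, as slopes to the right and down, at radius r is drawn at 1 + k1 r^2 times it, then the intrinsics apply), "rvec" (rotation vector, rad) and "tvec" (3), from world to camera coordinates, as OpenCV has them. Camera axes: x right, y down, z forward; pixel columns grow to the right and rows downward; lengths in m; the calibration is good to about 2 mm. A picture is of the moment at which its call begins. There is no depth.
- hand_in(): hands the job in; it is judged then, once.
The state is a dict: "clock": time; "joint_pos": joint angles; "joint_velocities": joint speeds; "tau": joint torques, N m; "position": TCP position; "ee_rot": TCP orientation; "ft_force": force on the tool from outside, world axes, zero at the start; "torque": the same for the moment, N m; "grip_width": opening from 0.0 (shut) to 1.0 (fully open); "grasp_force": force on a finger pad.
Only numpy, scipy, OpenCV 4.12 (cv2) and the standard library are available. Lean on these libraries where they do the work, as an engineer would, in place of code of your own. Each camera call takes 0.05 s, during which the arm holds its last target. There are 200 camera calls.

## Working session

There is one attempt and no reset: what is moved stays moved. The work goes in short steps, Python scripts to look and compute and a tool call to move; the robot and the scene stay as the last step left them, time stands still between calls to the robot, and variables do not carry over. Pictures are saved under pics/ and viewed, at most 14 in all, crops included, and the job is handed in when it is done.

Besides the shell and the picture viewer there is one more tool, called after "Request:" by a JSON object that holds its "method" and its "body". apply_moves: Moves the arm, as the interface text tells. Its arguments: {"type":"object","properties":{"rows":{"type":"array","items":{"type":"object","properties":{"x":{"type":"number"},"y":{"type":"number"},"z":{"type":"number"},"ax":{"type":"number"},"ay":{"type":"number"},"az":{"type":"number"},"gripper":{"type":"number"}}}},"newtons":{"type":"number"}},"required":["rows"]}

```bash
ls; mkdir -p pics
python3 - <<'E'
from workcell import *
import cv2,pickle
o=get_obs();print(o)
d={}
for n in("scene","side","wrist"):
    c=camera(n);d[n]=c;cv2.imwrite(f"pics/{n}0.png",c["color"][:,:,::-1]);print(n,{k:v for k,v in c.items() if k!="color"})
pickle.dump(d,open("c0.pkl","wb"))
E
```

```text
pics
{'clock': 0.0, 'joint_pos': array([-0.02262564,  0.33287183, -0.06469039,  1.46094608,  0.021605  ,
        1.34992915, -0.08846912]), 'joint_velocities': array([ 0.0005235 , -0.00135608, -0.00238355,  0.00018416, -0.00021482,
       -0.00071164, -0.00018043]), 'tau': array([ 4.98105128e-04, -6.25449800e+01,  4.97091911e-02, -3.91610491e+01,
        1.63588714e-02,  9.83294769e-03, -6.01235030e-06]), 'position': array([6.24628279e-01, 2.93566483e-06, 2.41513664e-01]), 'ee_rot': array([ 7.07081976e-01,  7.07131210e-01, -5.42344719e-04, -4.87719068e-04]), 'ft_force': array([ 0.39318248,  0.89438897, -0.62428789]), 'torque': array([0.02544367, 0.03551358, 0.02388111]), 'grasp_force': 0.0, 'grip_width': 1.0012309010262084}
scene {'fov_y': 47.442147791069196, 'cx': 316.4302682507344, 'cy': 196.98072278323932, 'k1': -0.011025407382554331, 'rvec': array([ 1.21074855, -2.1843154 ,  1.07367071]), 'tvec': array([0.28396109, 0.3131207 , 0.75289827])}
side {'fov_y': 55.23757633722677, 'cx': 320.62602323524845, 'cy': 202.80639161912538, 'k1': -0.09211099391673655, 'rvec': array([ 0.12924384, -2.57077103,  1.6736671 ]), 'tvec': array([0.46893225, 0.05559132, 0.87688144])}
wrist {'fov_y': 64.36402417260562, 'cx': 318.81003724332174, 'cy': 203.61484046968957, 'k1': -0.0245125961190801, 'rvec': array([-2.88196194e+00,  4.87833204e-04,  1.19381161e-03]), 'tvec': array([-0.62470309, -0.03402731,  0.37839855])}
```

View pictures.

View pics/scene0.png

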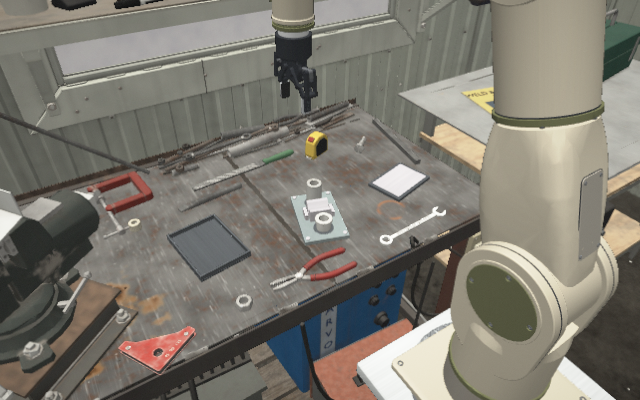

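View pics/side0.png

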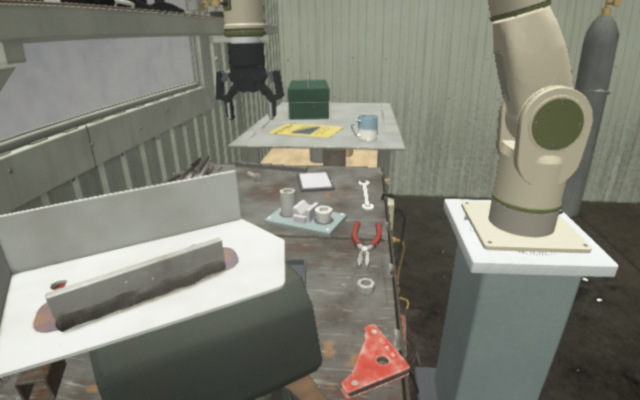

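View pics/wrist0.png

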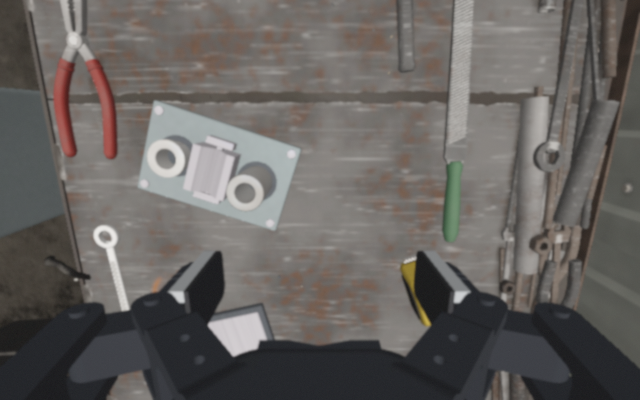

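```bash
cat > h.py <<'E'
import numpy as np,cv2
def cal(c):
    f=c["color"].shape[0]/2/np.tan(np.radians(c["fov_y"])/2)
    K=np.array([[f,0,c["cx"]],[0,f,c["cy"]],[0,0,1]]);R=cv2.Rodrigues(c["rvec"])[0]
    return K,np.array([c["k1"],0,0,0]),R,c["tvec"]
def ray(c,uv,z):
    K,D,R,t=cal(c)
    n=cv2.undistortPoints(np.array(uv,float).reshape(-1,1,2),K,D)[:,0]
    d=np.c_[n,np.ones(len(n))]@R; o=-R.T@t
    return o+d*((z-o[2])/d[:,2])[:,None]
def proj(c,P):
    K,D,R,t=cal(c)
    return cv2.projectPoints(np.array(P,float).reshape(-1,3),c["rvec"],t,K,D)[0][:,0]
def big(m,roi=None):
    m=m.astype(np.uint8)*255
    if roi is not None:
        q=np.zeros_like(m);x0,y0,x1,y1=roi;q[y0:y1,x0:x1]=m[y0:y1,x0:x1];m=q
    m=cv2.morphologyEx(m,cv2.MORPH_OPEN,np.ones((3,3)))
    cs=cv2.findContours(m,cv2.RETR_EXTERNAL,cv2.CHAIN_APPROX_NONE)[0]
    return max(cs,key=cv2.contourArea)
def rect(c,m,z,roi=None,long=True):
    k=big(m,roi)[:,0]
    p=ray(c,k,z)[:,:2]
    (cx,cy),(w,h),a=cv2.minAreaRect((p*1000).astype(np.float32))
    if w<h: w,h,a=h,w,a+90
    a=(a+90)%180-90
    return np.round([cx,cy,w,h,a],1)   # mm, long-axis angle deg
E
python3 - <<'E'
import pickle,cv2,numpy as np
from h import *
d=pickle.load(open("c0.pkl","rb"))
w,s=d["wrist"],d["scene"]
hsv=cv2.cvtColor(w["color"],cv2.COLOR_RGB2HSV);print("hsv rack",hsv[110,180],hsv[215,230],"table",hsv[130,350],hsv[60,250],"plate",hsv[330,240])
h=hsv.astype(int)
m=(h[...,0]>75)&(h[...,0]<110)&(h[...,1]>15)&(h[...,2]>100)
print("rack",rect(w,m,.012,(120,80,320,250)))
for n,uv,z in(("tallbase?",(245,188),.072),("short",(166,158),.040)): print(n,ray(w,[uv],z))
hs=cv2.cvtColor(s["color"],cv2.COLOR_RGB2HSV).astype(int)
print("plate scene",hs[182,398],"tray",hs[245,205],"table",hs[200,250])
print("plate",rect(s,(hs[...,2]>150)&(hs[...,1]<60),.010,(360,155,435,210)))
print("tray",rect(s,(hs[...,2]<95),.016,(155,205,260,290)))
print("tray man",ray(s,[(167,240),(209,217),(249,247),(206,278)],.012))
E
```

```text
hsv rack [ 90  11 169] [ 86  12 170] table [ 15  12 131] [ 13  20 114] plate [158   5 209]
rack [ 4.565e+02  2.230e+01  3.700e+00  3.400e+00 -2.000e-01]
tallbase? [[ 5.53020201e-01 -5.08967812e-04  7.20000000e-02]]
short [[0.46367174 0.02505793 0.04      ]]
plate scene [170   3 239] tray [100  14 111] table [ 20  18 128]
plate [ 521.8 -249.9  128.6   86.9  -75.8]
tray [466.4 263.9 121.2  14.7 -83. ]
tray man [[0.61072727 0.34252635 0.012     ]
 [0.63605336 0.23399201 0.012     ]
 [0.49504292 0.19772491 0.012     ]
 [0.45948311 0.31048685 0.012     ]]
```

Request:
{"method": "apply_moves", "body": {"rows": [{"az":-7.1,"gripper":0},{"az":-7.1},{"az":-7.1},{"az":-7.1},{"az":-7.1}], "newtons": 50}}

```text
invalid input at $.rows[0]: expected keys x, y, z, ax, ay, az, gripper
```

Request:
{"method": "apply_moves", "body": {"rows": [{"az":-7.1},{"az":-7.1},{"az":-7.1},{"az":-7.1},{"az":-7.1}]}}

```text
invalid input at $.rows[0]: expected keys x, y, z, ax, ay, az, gripper
```

Request:
{"method": "apply_moves", "body": {"rows": [{"az":-3,"x":20},{"z":20},{},{}]}}

```text
invalid input at $.rows[0]: expected keys x, y, z, ax, ay, az, gripper
```

Run:
```python
import workcell
from workcell import *
import cv2,pickle,numpy as np
from h import *
from scipy.spatial.transform import Rotation as Ro
print(getattr(workcell,"tcp_to_tips",None),[k for k in dir(workcell) if k[0]!='_'])
o=get_obs();print(o["position"],Ro.from_quat(o["ee_rot"]).as_matrix().round(3),o["joint_pos"])
c=camera("wrist");pickle.dump(c,open("c1.pkl","wb"));cv2.imwrite("pics/w1.png",c["color"][:,:,::-1])
R=cv2.Rodrigues(c["rvec"])[0];print("cam",-R.T@c["tvec"],R[2], "tcp px",proj(c,o["position"]))
```

```text
0.011 ['MotionError', 'camera', 'get_obs', 'hand_in', 'tcp_to_tips']
[6.24742225e-01 8.55063162e-06 2.41711856e-01] [[-0.     1.    -0.001]
 [ 1.     0.    -0.   ]
 [-0.    -0.001 -1.   ]] [-0.02261615  0.33271917 -0.06472565  1.46073084  0.02165674  1.34988047
 -0.08851262]
cam [0.62504796 0.06398414 0.37408271] [-6.58583286e-04 -2.56711386e-01 -9.66487884e-01] tcp px [[318.36398293 264.87410192]]
```

View pics/w1.png

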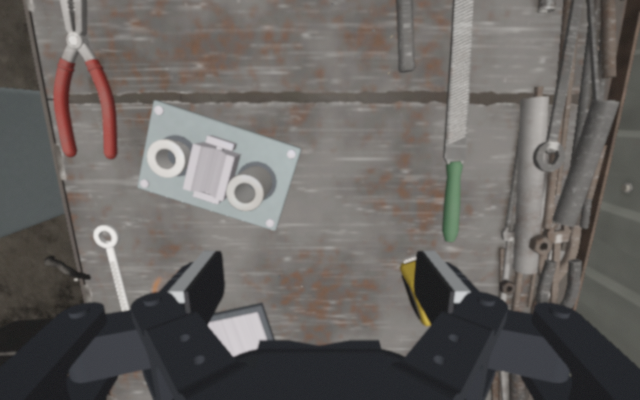

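All seven keys are needed in every row. The picture is the same as before: tall bush at (245,188), short at (166,158).

Request:
{"method": "apply_moves", "body": {"rows": [{"x":0,"y":0,"z":0,"ax":0,"ay":0,"az":-7.1,"gripper":0},{"x":0,"y":0,"z":0,"ax":0,"ay":0,"az":-7.1,"gripper":0},{"x":0,"y":0,"z":0,"ax":0,"ay":0,"az":-7.1,"gripper":0},{"x":0,"y":0,"z":0,"ax":0,"ay":0,"az":-7.1,"gripper":0},{"x":0,"y":0,"z":0,"ax":0,"ay":0,"az":-7.1,"gripper":0}], "newtons": 50}}

```text
clock: 0.62
position: [0.6249, 0.0, 0.2421]
ee_rot: [0.455, 0.89, -0.0, -0.0]
ft_force: [-0.3, -0.6, -0.3]
grip_width: 1.0
grasp_force: 0.0
```

Request:
{"method": "apply_moves", "body": {"rows": [{"x":0,"y":0,"z":0,"ax":0,"ay":0,"az":-7.1,"gripper":0},{"x":0,"y":0,"z":0,"ax":0,"ay":0,"az":-7.1,"gripper":0},{"x":0,"y":0,"z":0,"ax":0,"ay":0,"az":-7.1,"gripper":0},{"x":0,"y":0,"z":0,"ax":0,"ay":0,"az":-7.1,"gripper":0},{"x":0,"y":0,"z":0,"ax":0,"ay":0,"az":-7.1,"gripper":0}]}}

```text
clock: 1.03
position: [0.6249, -0.0, 0.2421]
ee_rot: [0.162, 0.987, -0.0, -0.0]
ft_force: [0.2, -1.6, -0.4]
grip_width: 1.001
grasp_force: 0.0
```

Request:
{"method": "apply_moves", "body": {"rows": [{"x":0,"y":0,"z":0,"ax":0,"ay":0,"az":-3,"gripper":0},{"x":20,"y":-10,"z":0,"ax":0,"ay":0,"az":0,"gripper":0},{"x":0,"y":0,"z":0,"ax":0,"ay":0,"az":0,"gripper":0},{"x":0,"y":0,"z":0,"ax":0,"ay":0,"az":0,"gripper":0}]}}

```text
clock: 1.37
position: [0.6027, -0.0044, 0.2425]
ee_rot: [0.14, 0.99, -0.0, 0.0]
ft_force: [-0.3, -0.7, 0.8]
grip_width: 1.001
grasp_force: 0.0
```

```bash
cat > look.py <<'E'
import sys,cv2,pickle
from workcell import *
from h import *
n=sys.argv[1];c=camera("wrist");pickle.dump(c,open(n+".pkl","wb"));cv2.imwrite(f"pics/{n}.png",c["color"][:,:,::-1])
o=get_obs();print(o["clock"],o["position"].round(4),o["joint_pos"].round(2),"tcp px",proj(c,o["position"]))
E
python3 look.py w2
```

```text
1.4167 [ 0.6031 -0.0042  0.2425] [ 0.13  0.3  -0.24  1.51  0.07  1.34  1.17] tcp px [[321.48270525 266.5361231 ]]
```

View pics/w2.png

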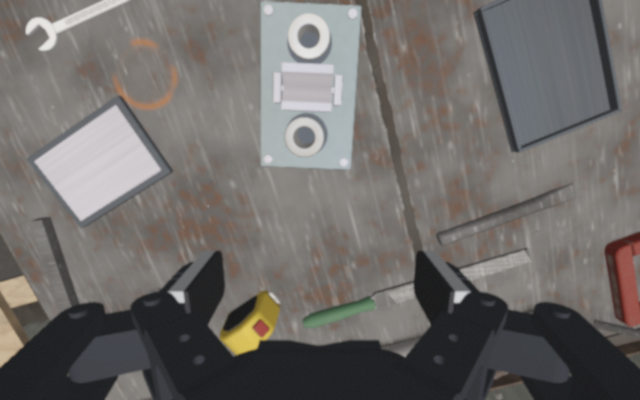

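Run:
```python
import pickle,cv2,numpy as np
from h import *
c=pickle.load(open("w2.pkl","rb"))
h=cv2.cvtColor(c["color"],cv2.COLOR_RGB2HSV).astype(int)
H,S,V=h[...,0],h[...,1],h[...,2]
print(h[155,280],h[20,275],h[60,400],"tray",h[70,550],h[60,602],"table",h[200,400],"ring",h[136,289],"plate",h[160,100],h[222,84])
rk=(H>70)&(H<110)&(S>6)&(V>140)
print("rack",rect(c,rk,.012,(240,0,380,190)))
b=(V>140)&(S<40)
print("plate bright",rect(c,(V>150)&(S<40),.010,(20,85,180,235)))
tr=(V<115)&(H>80)&(H<130)&(S>8)
print("tray",rect(c,tr,.016,(460,0,630,160)))
for n,uv in (("rackman",[(262,2),(361,8),(350,170),(261,166)]),("plate",[(29,160),(119,97),(171,172),(83,227)])):
    p=ray(c,uv,.012 if n=="rackman" else .010)[:,:2]*1000;print(n,p.round(1).tolist(),p.mean(0).round(1),np.linalg.norm(p-np.roll(p,1,0),axis=1).round(1))
for n,roi,z in(("tall",(275,105,335,165),.072),("short",(275,5,345,65),.040)):
    k=big((V>185)&(S<25),roi)
    p=(ray(c,k[:,0],z)[:,:2]*1000).astype(np.float32);print(n,cv2.minEnclosingCircle(p),cv2.boundingRect(k))
```

```text
[ 90  11 180] [ 86  11 181] [ 10  51 119] tray [107  16 113] [105  20  52] table [ 15  14 141] ring [ 20   4 206] plate [158   5 211] [110  14 110]
rack [507.8   9.8 169.3 103.8 -18.5]
plate bright [ 517.9 -249.7  126.    85.7  -76. ]
tray [551.1 266.2 158.1 126.3   6.8]
rackman [[412.9, -10.8], [446.3, 84.9], [605.0, 31.5], [572.2, -65.3]] [509.1  10.1] [168.4 101.3 167.4 102.3]
plate [[489.3, -325.3], [456.0, -192.2], [549.8, -168.8], [582.3, -300.8]] [ 519.4 -246.8] [ 96.2 137.2  96.6 135.9]
tall ((552.296875, -5.252673625946045), 17.593692779541016) (286, 118, 37, 38)
short ((462.5079040527344, 24.785490036010742), 20.458791732788086) (288, 13, 41, 45)
```

The picture shows everything: rack spanning (261,2) to (361,170), tall bush ring at (305,136), short at (309,38), plate around (100,160), tray around (550,75). The two bush centres are 94.7 mm apart (94 expected), and their line matches the rack's yaw of -18.5°. I'm going for the tall bush.

Request:
{"method": "apply_moves", "body": {"rows": [{"x":0,"y":0,"z":0,"ax":0,"ay":0,"az":2.5,"gripper":0},{"x":24,"y":-8.5,"z":0,"ax":0,"ay":0,"az":0,"gripper":0},{"x":24,"y":-8.5,"z":0,"ax":0,"ay":0,"az":0,"gripper":0},{"x":0,"y":0,"z":40,"ax":0,"ay":0,"az":0,"gripper":0},{"x":0,"y":0,"z":40,"ax":0,"ay":0,"az":0,"gripper":0}]}}

```text
clock: 1.83
position: [0.5537, -0.0048, 0.1642]
ee_rot: [0.161, 0.987, 0.0, 0.003]
ft_force: [1.1, 0.4, -1.5]
grip_width: 1.001
grasp_force: 0.0
```

Request:
{"method": "apply_moves", "body": {"rows": [{"x":0,"y":0,"z":30,"ax":0,"ay":0,"az":0,"gripper":0},{"x":0,"y":0,"z":0,"ax":0,"ay":0,"az":0,"gripper":0},{"x":0,"y":0,"z":0,"ax":0,"ay":0,"az":0,"gripper":0}]}}

```text
clock: 2.08
position: [0.5518, -0.0048, 0.1318]
ee_rot: [0.161, 0.987, -0.0, -0.001]
ft_force: [1.1, -0.0, 1.1]
grip_width: 1.003
grasp_force: 0.0
```

```bash
python3 look.py w3
```

```text
2.1333 [ 0.5531 -0.0047  0.1336] [ 0.14  0.27 -0.24  1.78  0.07  1.1   1.12] tcp px [[321.68992624 269.7382877 ]]
```

View pics/w3.png

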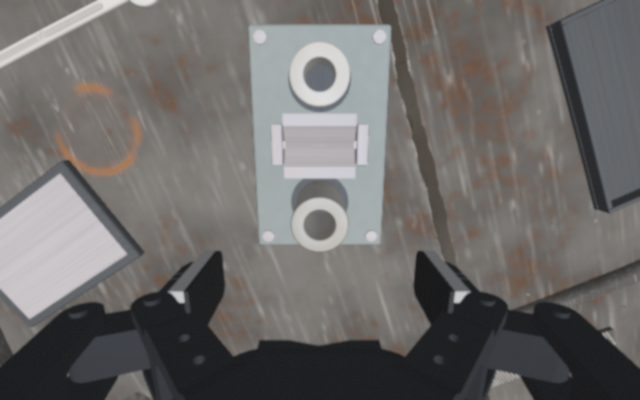

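The rack is now square in the picture: tall ring at (320,224), short ring at (319,74), both near the column of the TCP (321).

Run:
```python
import pickle,cv2,numpy as np
from h import *
c=pickle.load(open("w3.pkl","rb"))
h=cv2.cvtColor(c["color"],cv2.COLOR_RGB2HSV).astype(int)
H,S,V=h[...,0],h[...,1],h[...,2]
print("rack",rect(c,(H>70)&(H<110)&(S>6)&(V>130),.012,(240,10,400,255)))
for n,roi,z in(("tall",(280,190,360,260),.072),("short",(280,30,360,111),.040)):
    k=big((V>175)&(S<25),roi)
    p=(ray(c,k[:,0],z)[:,:2]*1000).astype(np.float32);print(n,cv2.minEnclosingCircle(p),cv2.boundingRect(k))
# vee block top corners, z=.042
p=ray(c,[(283,114),(357,114),(356,178),(284,178)],.042)*1000;print(p.round(1),p.mean(0))
```

```text
rack [507.8   9.6 168.8 103.4 -18.5]
tall ((552.1934814453125, -5.217911720275879), 17.687719345092773) (292, 198, 56, 53)
short ((460.0607604980469, 27.12527084350586), 23.781108856201172) (289, 32, 62, 74)
[[479.4  -6.8  42. ]
 [495.3  40.5  42. ]
 [537.   27.2  42. ]
 [520.8 -21.2  42. ]] [508.10907612   9.92309478  42.        ]
```

Request:
{"method": "apply_moves", "body": {"rows": [{"x":0,"y":0,"z":30,"ax":0,"ay":0,"az":0,"gripper":0},{"x":0,"y":0,"z":30,"ax":0,"ay":0,"az":0,"gripper":0},{"x":0,"y":0,"z":25,"ax":0,"ay":0,"az":0,"gripper":0},{"x":0,"y":0,"z":0,"ax":0,"ay":0,"az":0,"gripper":0},{"x":0,"y":0,"z":0,"ax":0,"ay":0,"az":0,"gripper":0}]}}

```text
clock: 2.55
position: [0.5532, -0.0048, 0.0489]
ee_rot: [0.161, 0.987, 0.0, 0.0]
ft_force: [0.2, -0.2, 0.2]
grip_width: 1.0
grasp_force: 0.0
```

Request:
{"method": "apply_moves", "body": {"rows": [{"x":0,"y":0,"z":0,"ax":0,"ay":0,"az":0,"gripper":1},{"x":0,"y":0,"z":0,"ax":0,"ay":0,"az":0,"gripper":1},{"x":0,"y":0,"z":0,"ax":0,"ay":0,"az":0,"gripper":1},{"x":0,"y":0,"z":0,"ax":0,"ay":0,"az":0,"gripper":1},{"x":0,"y":0,"z":0,"ax":0,"ay":0,"az":0,"gripper":1}]}}

```text
clock: 2.97
position: [0.553, -0.0049, 0.0488]
ee_rot: [0.161, 0.987, 0.0, 0.001]
ft_force: [-2.0, 0.3, 9.6]
grip_width: 0.418
grasp_force: 49.5
```

Request:
{"method": "apply_moves", "body": {"rows": [{"x":0,"y":0,"z":0,"ax":0,"ay":0,"az":0,"gripper":1},{"x":0,"y":0,"z":0,"ax":0,"ay":0,"az":0,"gripper":1},{"x":0,"y":0,"z":0,"ax":0,"ay":0,"az":0,"gripper":1},{"x":0,"y":0,"z":0,"ax":0,"ay":0,"az":0,"gripper":1},{"x":0,"y":0,"z":0,"ax":0,"ay":0,"az":0,"gripper":1}]}}

```text
clock: 3.38
position: [0.553, -0.0049, 0.0488]
ee_rot: [0.161, 0.987, 0.0, 0.001]
ft_force: [-1.8, 0.3, 8.1]
grip_width: 0.412
grasp_force: 49.4
```

Request:
{"method": "apply_moves", "body": {"rows": [{"x":0,"y":0,"z":-15,"ax":0,"ay":0,"az":0,"gripper":1},{"x":0,"y":0,"z":-30,"ax":0,"ay":0,"az":0,"gripper":1},{"x":0,"y":0,"z":-35,"ax":0,"ay":0,"az":0,"gripper":1},{"x":0,"y":0,"z":-35,"ax":0,"ay":0,"az":0,"gripper":1},{"x":0,"y":0,"z":-25,"ax":0,"ay":0,"az":0,"gripper":1}]}}

```text
clock: 3.8
position: [0.5525, -0.0049, 0.1906]
ee_rot: [0.161, 0.987, 0.0, 0.001]
ft_force: [1.4, -0.3, -3.3]
grip_width: 0.415
grasp_force: 50.8
```

Request:
{"method": "apply_moves", "body": {"rows": [{"x":2,"y":20,"z":0,"ax":0,"ay":0,"az":0,"gripper":1},{"x":5,"y":35,"z":0,"ax":0,"ay":0,"az":0,"gripper":1},{"x":5,"y":40,"z":0,"ax":0,"ay":0,"az":0,"gripper":1},{"x":5,"y":40,"z":0,"ax":0,"ay":0,"az":0,"gripper":1},{"x":5,"y":40,"z":0,"ax":0,"ay":0,"az":0,"gripper":1}]}}

```text
clock: 4.22
position: [0.5867, 0.1694, 0.1876]
ee_rot: [0.161, 0.987, -0.0, 0.0]
ft_force: [0.4, 0.1, -2.7]
grip_width: 0.416
grasp_force: 50.7
```

Request:
{"method": "apply_moves", "body": {"rows": [{"x":5,"y":35,"z":0,"ax":0,"ay":0,"az":0,"gripper":1},{"x":3,"y":20,"z":0,"ax":0,"ay":0,"az":0,"gripper":1},{"x":0,"y":8,"z":0,"ax":0,"ay":0,"az":0,"gripper":1},{"x":0,"y":0,"z":0,"ax":0,"ay":0,"az":0,"gripper":1},{"x":0,"y":0,"z":0,"ax":0,"ay":0,"az":0,"gripper":1}]}}

```text
clock: 4.63
position: [0.5992, 0.2291, 0.187]
ee_rot: [0.161, 0.987, -0.001, -0.0]
ft_force: [0.1, -0.5, -2.5]
grip_width: 0.413
grasp_force: 50.8
```

```bash
python3 look.py w4
```

```text
4.6833 [0.5994 0.2282 0.1872] [-0.18  0.42 -0.34  1.47  0.15  1.27  0.71] tcp px [[318.83389091 266.84580211]]
```

View pics/w4.png

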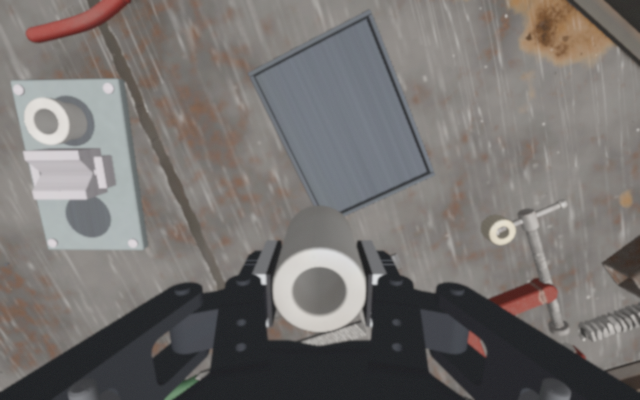

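Tray outer rim corners are at about (252,74), (369,11), (432,173) and, hidden by the bush, about (322,222). The tall seat at (88,214) is empty and the bush is held upright.

Run:
```python
import pickle
from h import *
c=pickle.load(open("w4.pkl","rb"))
A,B,C=ray(c,[(252,74),(369,11),(432,173)],.016)[:,:2]*1000
print(A,B,C,np.linalg.norm(A-B),np.linalg.norm(C-B),"centre",(A+C)/2,"ang long",np.degrees(np.arctan2(*(C-B)[::-1])),"ang short",np.degrees(np.arctan2(*(B-A)[::-1])))
```

```text
[481.54688034 204.63683864] [466.02641557 318.34377749] [620.19547081 336.56552826] 114.76128602386014 155.24216500292195 centre [550.87117558 270.60118345] ang long 6.740705399065005 ang short 97.77257294781488
```

Request:
{"method": "apply_moves", "body": {"rows": [{"x":13,"y":20,"z":0,"ax":0,"ay":0,"az":0,"gripper":1},{"x":13,"y":19,"z":20,"ax":0,"ay":0,"az":0,"gripper":1},{"x":0,"y":0,"z":35,"ax":0,"ay":0,"az":0,"gripper":1},{"x":0,"y":0,"z":35,"ax":0,"ay":0,"az":0,"gripper":1},{"x":0,"y":0,"z":30,"ax":0,"ay":0,"az":0,"gripper":1}]}}

```text
clock: 5.1
position: [0.5869, 0.2731, 0.0657]
ee_rot: [0.162, 0.987, -0.001, 0.0]
ft_force: [-0.1, 0.5, -3.6]
grip_width: 0.418
grasp_force: 50.8
```

Request:
{"method": "apply_moves", "body": {"rows": [{"x":0,"y":0,"z":15,"ax":0,"ay":0,"az":0,"gripper":1},{"x":0,"y":0,"z":6,"ax":0,"ay":0,"az":0,"gripper":1},{"x":0,"y":0,"z":2,"ax":0,"ay":0,"az":0,"gripper":1},{"x":0,"y":0,"z":0,"ax":0,"ay":0,"az":0,"gripper":1},{"x":0,"y":0,"z":0,"ax":0,"ay":0,"az":0,"gripper":1}]}}

```text
clock: 5.52
position: [0.5881, 0.2753, 0.0461]
ee_rot: [0.161, 0.987, 0.001, 0.001]
ft_force: [0.6, 0.0, -2.6]
grip_width: 0.415
grasp_force: 50.8
```

Request:
{"method": "apply_moves", "body": {"rows": [{"x":0,"y":0,"z":3,"ax":0,"ay":0,"az":0,"gripper":1},{"x":0,"y":0,"z":2,"ax":0,"ay":0,"az":0,"gripper":1},{"x":0,"y":0,"z":0,"ax":0,"ay":0,"az":0,"gripper":1},{"x":0,"y":0,"z":0,"ax":0,"ay":0,"az":0,"gripper":1},{"x":0,"y":0,"z":0,"ax":0,"ay":0,"az":0,"gripper":1}]}}

```text
clock: 5.93
position: [0.5878, 0.2758, 0.041]
ee_rot: [0.161, 0.987, 0.001, 0.001]
ft_force: [-2.1, -1.1, 6.1]
grip_width: 0.415
grasp_force: 51.6
```

Request:
{"method": "apply_moves", "body": {"rows": [{"x":0,"y":0,"z":0,"ax":0,"ay":0,"az":0,"gripper":0.3},{"x":0,"y":0,"z":0,"ax":0,"ay":0,"az":0,"gripper":0.3},{"x":0,"y":0,"z":0,"ax":0,"ay":0,"az":0,"gripper":0.3},{"x":0,"y":0,"z":0,"ax":0,"ay":0,"az":0,"gripper":0.3}]}}

```text
clock: 6.27
position: [0.587, 0.2756, 0.0394]
ee_rot: [0.161, 0.987, 0.0, 0.0]
ft_force: [0.0, 0.2, -0.6]
grip_width: 0.699
grasp_force: 0.0
```

Request:
{"method": "apply_moves", "body": {"rows": [{"x":0,"y":0,"z":-15,"ax":0,"ay":0,"az":0,"gripper":0.3},{"x":0,"y":0,"z":-35,"ax":0,"ay":0,"az":0,"gripper":0.3},{"x":0,"y":0,"z":-40,"ax":0,"ay":0,"az":0,"gripper":0.3},{"x":5,"y":-40,"z":0,"ax":0,"ay":0,"az":0,"gripper":0.3},{"x":5,"y":-40,"z":0,"ax":0,"ay":0,"az":0,"gripper":0.3}]}}

```text
clock: 6.68
position: [0.553, 0.205, 0.1321]
ee_rot: [0.159, 0.987, 0.002, 0.002]
ft_force: [-0.4, -0.8, -0.9]
grip_width: 0.701
grasp_force: 0.0
```

Request:
{"method": "apply_moves", "body": {"rows": [{"x":6,"y":-40,"z":0,"ax":0,"ay":0,"az":0,"gripper":0.3},{"x":6,"y":-40,"z":0,"ax":0,"ay":0,"az":0,"gripper":0.3},{"x":6,"y":-40,"z":0,"ax":0,"ay":0,"az":0,"gripper":0.3},{"x":6,"y":-40,"z":0,"ax":0,"ay":0,"az":0,"gripper":0.1},{"x":4,"y":-37,"z":0,"ax":0,"ay":0,"az":0,"gripper":0.1}]}}

```text
clock: 7.1
position: [0.4616, 0.023, 0.1294]
ee_rot: [0.161, 0.987, -0.0, 0.0]
ft_force: [0.8, -0.1, 0.7]
grip_width: 0.899
grasp_force: 0.0
```

Request:
{"method": "apply_moves", "body": {"rows": [{"x":0,"y":0,"z":0,"ax":0,"ay":0,"az":0,"gripper":0.1},{"x":0,"y":0,"z":0,"ax":0,"ay":0,"az":0,"gripper":0.1},{"x":0,"y":0,"z":0,"ax":0,"ay":0,"az":0,"gripper":0.1}]}}

```text
clock: 7.35
position: [0.4633, 0.0252, 0.1297]
ee_rot: [0.161, 0.987, 0.0, 0.0]
ft_force: [0.1, 0.7, 0.2]
grip_width: 0.901
grasp_force: 0.0
```

```bash
python3 look.py w5
```

```text
7.4 [0.4634 0.0258 0.1296] [ 0.12  0.1  -0.29  2.    0.03  1.05  1.07] tcp px [[321.9961991 265.3358234]]
```

View pics/w5.png

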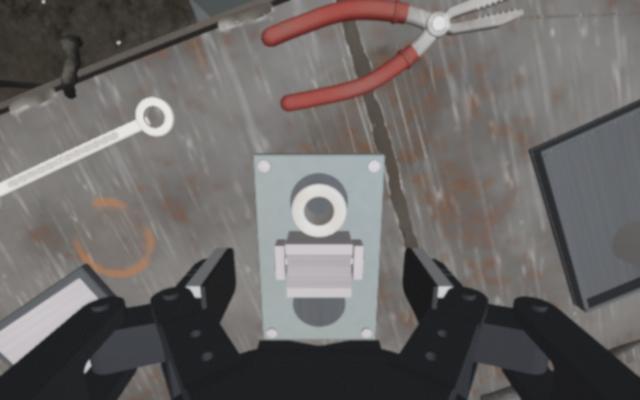

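The short bush ring is at (320,211) between the fingers, with the pliers clear at the top.

Request:
{"method": "apply_moves", "body": {"rows": [{"x":0,"y":0,"z":35,"ax":0,"ay":0,"az":0,"gripper":0.1},{"x":0,"y":0,"z":35,"ax":0,"ay":0,"az":0,"gripper":0.1},{"x":0,"y":0,"z":25,"ax":0,"ay":0,"az":0,"gripper":0.1},{"x":0,"y":0,"z":4,"ax":0,"ay":0,"az":0,"gripper":0.1},{"x":0,"y":0,"z":0,"ax":0,"ay":0,"az":0,"gripper":0.1}]}}

```text
clock: 7.82
position: [0.4622, 0.026, 0.0292]
ee_rot: [0.16, 0.987, -0.0, -0.002]
ft_force: [-0.0, -0.2, 1.4]
grip_width: 0.902
grasp_force: 0.0
```

Request:
{"method": "apply_moves", "body": {"rows": [{"x":0,"y":0,"z":0,"ax":0,"ay":0,"az":0,"gripper":0.1},{"x":0,"y":0,"z":0,"ax":0,"ay":0,"az":0,"gripper":0.1}]}}

```text
clock: 7.98
position: [0.4644, 0.0254, 0.032]
ee_rot: [0.16, 0.987, 0.0, 0.001]
ft_force: [0.1, 0.1, 0.2]
grip_width: 0.899
grasp_force: 0.0
```

Request:
{"method": "apply_moves", "body": {"rows": [{"x":0,"y":0,"z":4,"ax":0,"ay":0,"az":0,"gripper":0.1},{"x":0,"y":0,"z":0,"ax":0,"ay":0,"az":0,"gripper":0.1},{"x":0,"y":0,"z":0,"ax":0,"ay":0,"az":0,"gripper":0.1}]}}

```text
clock: 8.23
position: [0.4633, 0.0249, 0.0268]
ee_rot: [0.161, 0.987, 0.0, 0.0]
ft_force: [-0.2, -0.1, 0.4]
grip_width: 0.9
grasp_force: 0.0
```

Request:
{"method": "apply_moves", "body": {"rows": [{"x":0,"y":0,"z":0,"ax":0,"ay":0,"az":0,"gripper":1},{"x":0,"y":0,"z":0,"ax":0,"ay":0,"az":0,"gripper":1},{"x":0,"y":0,"z":0,"ax":0,"ay":0,"az":0,"gripper":1},{"x":0,"y":0,"z":0,"ax":0,"ay":0,"az":0,"gripper":1},{"x":0,"y":0,"z":0,"ax":0,"ay":0,"az":0,"gripper":1}]}}

```text
clock: 8.65
position: [0.4631, 0.0249, 0.0268]
ee_rot: [0.161, 0.987, 0.0, 0.0]
ft_force: [-2.9, 0.1, 6.9]
grip_width: 0.437
grasp_force: 49.3
```

Request:
{"method": "apply_moves", "body": {"rows": [{"x":0,"y":0,"z":0,"ax":0,"ay":0,"az":0,"gripper":1},{"x":0,"y":0,"z":0,"ax":0,"ay":0,"az":0,"gripper":1},{"x":0,"y":0,"z":0,"ax":0,"ay":0,"az":0,"gripper":1}]}}

```text
clock: 8.9
position: [0.4632, 0.0249, 0.0268]
ee_rot: [0.161, 0.987, 0.0, 0.0]
ft_force: [-2.0, -0.2, 6.6]
grip_width: 0.436
grasp_force: 49.3
```

Request:
{"method": "apply_moves", "body": {"rows": [{"x":0,"y":0,"z":-10,"ax":0,"ay":0,"az":0,"gripper":1},{"x":0,"y":0,"z":-30,"ax":0,"ay":0,"az":0,"gripper":1},{"x":0,"y":0,"z":-30,"ax":0,"ay":0,"az":0,"gripper":1},{"x":0,"y":0,"z":-30,"ax":0,"ay":0,"az":0,"gripper":1},{"x":3,"y":25,"z":0,"ax":0,"ay":0,"az":0,"gripper":1}]}}

```text
clock: 9.32
position: [0.4706, 0.0459, 0.1322]
ee_rot: [0.164, 0.987, -0.0, 0.004]
ft_force: [2.4, -0.2, -2.0]
grip_width: 0.437
grasp_force: 50.6
```

Request:
{"method": "apply_moves", "body": {"rows": [{"x":4,"y":40,"z":0,"ax":0,"ay":0,"az":0,"gripper":1},{"x":4,"y":40,"z":0,"ax":0,"ay":0,"az":0,"gripper":1},{"x":4,"y":40,"z":0,"ax":0,"ay":0,"az":0,"gripper":1},{"x":4,"y":40,"z":0,"ax":0,"ay":0,"az":0,"gripper":1},{"x":4,"y":35,"z":0,"ax":0,"ay":0,"az":0,"gripper":1}]}}

```text
clock: 9.73
position: [0.5109, 0.2433, 0.1269]
ee_rot: [0.16, 0.987, 0.0, 0.0]
ft_force: [1.0, 0.1, -2.0]
grip_width: 0.435
grasp_force: 50.6
```

Request:
{"method": "apply_moves", "body": {"rows": [{"x":4,"y":25,"z":0,"ax":0,"ay":0,"az":0,"gripper":1},{"x":0,"y":0,"z":20,"ax":0,"ay":0,"az":0,"gripper":1},{"x":0,"y":0,"z":30,"ax":0,"ay":0,"az":0,"gripper":1},{"x":0,"y":0,"z":0,"ax":0,"ay":0,"az":0,"gripper":1},{"x":0,"y":0,"z":0,"ax":0,"ay":0,"az":0,"gripper":1}]}}

```text
clock: 10.15
position: [0.5141, 0.2649, 0.0756]
ee_rot: [0.161, 0.987, -0.001, -0.001]
ft_force: [-0.0, -0.2, -0.8]
grip_width: 0.434
grasp_force: 50.8
```

```bash
python3 look.py w6
```

```text
10.2 [0.5152 0.2654 0.0772] [-0.22  0.41 -0.41  1.74  0.19  1.02  0.55] tcp px [[322.4707339  268.84418194]]
```

View pics/w6.png

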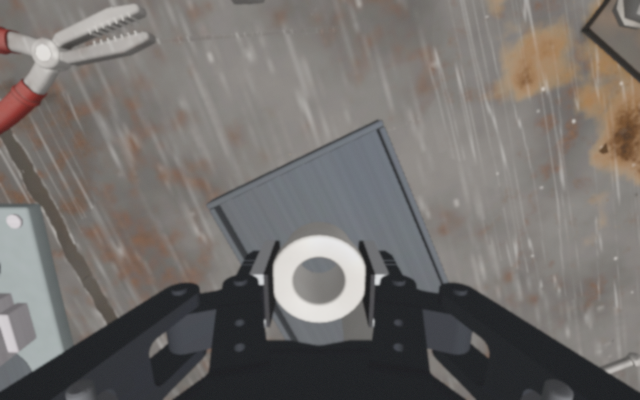

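The short bush at (320,278) is over the middle of the tray's near half, and level. Lowering it.

Request:
{"method": "apply_moves", "body": {"rows": [{"x":0,"y":0,"z":30,"ax":0,"ay":0,"az":0,"gripper":1},{"x":0,"y":0,"z":15,"ax":0,"ay":0,"az":0,"gripper":1},{"x":0,"y":0,"z":6,"ax":0,"ay":0,"az":0,"gripper":1},{"x":0,"y":0,"z":0,"ax":0,"ay":0,"az":0,"gripper":1},{"x":0,"y":0,"z":0,"ax":0,"ay":0,"az":0,"gripper":1}]}}

```text
clock: 10.62
position: [0.516, 0.2661, 0.027]
ee_rot: [0.161, 0.987, 0.001, 0.001]
ft_force: [0.4, -0.5, -0.0]
grip_width: 0.436
grasp_force: 50.8
```

Request:
{"method": "apply_moves", "body": {"rows": [{"x":0,"y":0,"z":4,"ax":0,"ay":0,"az":0,"gripper":1},{"x":0,"y":0,"z":0,"ax":0,"ay":0,"az":0,"gripper":1},{"x":0,"y":0,"z":0,"ax":0,"ay":0,"az":0,"gripper":1}]}}

```text
clock: 10.87
position: [0.5155, 0.2659, 0.022]
ee_rot: [0.161, 0.987, 0.0, 0.0]
ft_force: [0.1, 1.3, -1.7]
grip_width: 0.439
grasp_force: 50.8
```

Request:
{"method": "apply_moves", "body": {"rows": [{"x":0,"y":0,"z":3,"ax":0,"ay":0,"az":0,"gripper":1},{"x":0,"y":0,"z":0,"ax":0,"ay":0,"az":0,"gripper":1},{"x":0,"y":0,"z":0,"ax":0,"ay":0,"az":0,"gripper":1}]}}

```text
clock: 11.12
position: [0.5157, 0.2661, 0.0189]
ee_rot: [0.161, 0.987, 0.0, 0.001]
ft_force: [-0.2, -1.1, 3.0]
grip_width: 0.437
grasp_force: 51.2
```

Request:
{"method": "apply_moves", "body": {"rows": [{"x":0,"y":0,"z":0,"ax":0,"ay":0,"az":0,"gripper":0.35},{"x":0,"y":0,"z":0,"ax":0,"ay":0,"az":0,"gripper":0.35},{"x":0,"y":0,"z":0,"ax":0,"ay":0,"az":0,"gripper":0.35},{"x":0,"y":0,"z":0,"ax":0,"ay":0,"az":0,"gripper":0.35}]}}

```text
clock: 11.45
position: [0.515, 0.2657, 0.0182]
ee_rot: [0.161, 0.987, -0.0, -0.0]
ft_force: [0.0, 0.2, 0.4]
grip_width: 0.645
grasp_force: 0.0
```

Request:
{"method": "apply_moves", "body": {"rows": [{"x":0,"y":0,"z":-15,"ax":0,"ay":0,"az":0,"gripper":0.35},{"x":0,"y":0,"z":-35,"ax":0,"ay":0,"az":0,"gripper":0.35},{"x":0,"y":0,"z":-40,"ax":0,"ay":0,"az":0,"gripper":0.35},{"x":0,"y":0,"z":-35,"ax":0,"ay":0,"az":0,"gripper":0.35},{"x":-10,"y":-35,"z":0,"ax":0,"ay":0,"az":0,"gripper":0.1}]}}

```text
clock: 11.87
position: [0.5151, 0.238, 0.151]
ee_rot: [0.156, 0.988, 0.005, 0.004]
ft_force: [0.9, 1.1, 0.9]
grip_width: 0.774
grasp_force: 0.0
```

Request:
{"method": "apply_moves", "body": {"rows": [{"x":-10.5,"y":-35,"z":0,"ax":0,"ay":0,"az":0,"gripper":0.1},{"x":-11,"y":-35,"z":0,"ax":0,"ay":0,"az":0,"gripper":0.1},{"x":-11,"y":-35,"z":0,"ax":0,"ay":0,"az":0,"gripper":0.1},{"x":-11,"y":-35,"z":0,"ax":0,"ay":0,"az":0,"gripper":0.1},{"x":-11,"y":-35,"z":0,"ax":0,"ay":0,"az":0,"gripper":0.1}]}}

```text
clock: 12.28
position: [0.5092, 0.0444, 0.1435]
ee_rot: [0.161, 0.987, 0.0, 0.0]
ft_force: [1.5, -1.0, -0.2]
grip_width: 0.901
grasp_force: 0.0
```

Request:
{"method": "apply_moves", "body": {"rows": [{"x":-10,"y":-35,"z":0,"ax":0,"ay":0,"az":0,"gripper":0.1},{"x":0,"y":0,"z":0,"ax":0,"ay":0,"az":7,"gripper":0.1},{"x":0,"y":0,"z":0,"ax":0,"ay":0,"az":7,"gripper":0.1},{"x":0,"y":0,"z":0,"ax":0,"ay":0,"az":7,"gripper":0.1},{"x":0,"y":0,"z":0,"ax":0,"ay":0,"az":7,"gripper":0.1}]}}

```text
clock: 12.7
position: [0.5079, 0.0095, 0.1433]
ee_rot: [0.398, 0.917, 0.0, -0.0]
ft_force: [-0.0, 0.3, 0.1]
grip_width: 0.901
grasp_force: 0.0
```

Request:
{"method": "apply_moves", "body": {"rows": [{"x":0,"y":0,"z":0,"ax":0,"ay":0,"az":7,"gripper":0.1},{"x":0,"y":0,"z":0,"ax":0,"ay":0,"az":7,"gripper":0.1},{"x":0,"y":0,"z":0,"ax":0,"ay":0,"az":7,"gripper":0.1},{"x":0,"y":0,"z":0,"ax":0,"ay":0,"az":7,"gripper":0.1},{"x":0,"y":0,"z":0,"ax":0,"ay":0,"az":7,"gripper":0.1}]}}

```text
clock: 13.12
position: [0.5079, 0.0099, 0.1433]
ee_rot: [0.655, 0.756, -0.0, -0.0]
ft_force: [0.5, 0.7, -0.3]
grip_width: 0.899
grasp_force: 0.0
```

Request:
{"method": "apply_moves", "body": {"rows": [{"x":0,"y":0,"z":0,"ax":0,"ay":0,"az":7,"gripper":0.1},{"x":0,"y":0,"z":0,"ax":0,"ay":0,"az":7,"gripper":0.1},{"x":0,"y":0,"z":0,"ax":0,"ay":0,"az":6,"gripper":0.1},{"x":0,"y":0,"z":0,"ax":0,"ay":0,"az":0,"gripper":0.1},{"x":0,"y":0,"z":0,"ax":0,"ay":0,"az":0,"gripper":0.1}]}}

```text
clock: 13.53
position: [0.508, 0.0099, 0.1433]
ee_rot: [0.773, 0.634, 0.0, 0.0]
ft_force: [0.7, 0.4, 0.2]
grip_width: 0.899
grasp_force: 0.0
```

```bash
python3 look.py w7
python3 - <<'E'
from workcell import *
from scipy.spatial.transform import Rotation as R
import numpy as np
m=R.from_quat(get_obs()["ee_rot"]).as_matrix();print("tool y ang",np.degrees(np.arctan2(m[1,1],m[0,1])))
E
```

```text
13.5833 [0.508  0.0099 0.1433] [ 0.04  0.17 -0.17  1.88  0.03  1.09 -0.33] tcp px [[318.01247405 265.05375537]]
tool y ang -11.268867234111408
```

View pics/w7.png

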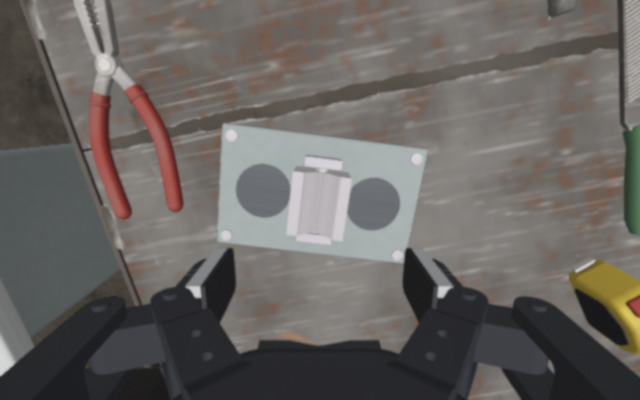

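Both seats are bare at (263,190) and (373,203), with the block between them at (320,203). The tool still needs 7.2° more turn to line up with the rack.

Request:
{"method": "apply_moves", "body": {"rows": [{"x":0,"y":0,"z":20,"ax":0,"ay":0,"az":4,"gripper":0.1},{"x":0,"y":0,"z":30,"ax":0,"ay":0,"az":3.2,"gripper":0.1},{"x":0,"y":0,"z":30,"ax":0,"ay":0,"az":0,"gripper":0.1},{"x":0,"y":0,"z":0,"ax":0,"ay":0,"az":0,"gripper":0.1},{"x":0,"y":0,"z":0,"ax":0,"ay":0,"az":0,"gripper":0.1}]}}

```text
clock: 14.0
position: [0.5071, 0.0098, 0.0627]
ee_rot: [0.812, 0.584, -0.001, -0.001]
ft_force: [0.2, 0.4, 0.4]
grip_width: 0.899
grasp_force: 0.0
```

Request:
{"method": "apply_moves", "body": {"rows": [{"x":0,"y":0,"z":25,"ax":0,"ay":0,"az":0,"gripper":0.1},{"x":0,"y":0,"z":9,"ax":0,"ay":0,"az":0,"gripper":0.1},{"x":0,"y":0,"z":0,"ax":0,"ay":0,"az":0,"gripper":0.1},{"x":0,"y":0,"z":0,"ax":0,"ay":0,"az":0,"gripper":0.1},{"x":0,"y":0,"z":0,"ax":0,"ay":0,"az":0,"gripper":0.1}]}}

```text
clock: 14.42
position: [0.5089, 0.0099, 0.0308]
ee_rot: [0.812, 0.583, 0.001, 0.0]
ft_force: [-1.0, 0.0, 1.1]
grip_width: 0.895
grasp_force: 0.0
```

```bash
cat > st.py <<'E'
from workcell import *
from scipy.spatial.transform import Rotation as R
import numpy as np
o=get_obs();m=R.from_quat(o["ee_rot"]).as_matrix();print(o["clock"],(o["position"]*1000).round(1),"tool y ang",np.degrees(np.arctan2(m[1,1],m[0,1])),m[:,2].round(4),o["ft_force"])
E
python3 st.py
```

```text
14.4167 [508.9   9.9  30.8] tool y ang -18.67175110600763 [ 1.8e-03  1.0e-04 -1.0e+00] [-0.96229818  0.00254023  1.07839728]
```

Lower 4 mm more, then close.

Request:
{"method": "apply_moves", "body": {"rows": [{"x":0,"y":-0.5,"z":3.5,"ax":0,"ay":0,"az":0,"gripper":0.1},{"x":0,"y":0,"z":0,"ax":0,"ay":0,"az":0,"gripper":0.1},{"x":0,"y":0,"z":0,"ax":0,"ay":0,"az":0,"gripper":0.1},{"x":0,"y":0,"z":0,"ax":0,"ay":0,"az":0,"gripper":0.1}]}}

```text
clock: 14.75
position: [0.5077, 0.0099, 0.0261]
ee_rot: [0.813, 0.583, 0.0, 0.0]
ft_force: [0.1, 0.4, 0.1]
grip_width: 0.9
grasp_force: 0.0
```

Request:
{"method": "apply_moves", "body": {"rows": [{"x":0,"y":0,"z":0,"ax":0,"ay":0,"az":0,"gripper":1},{"x":0,"y":0,"z":0,"ax":0,"ay":0,"az":0,"gripper":1},{"x":0,"y":0,"z":0,"ax":0,"ay":0,"az":0,"gripper":1},{"x":0,"y":0,"z":0,"ax":0,"ay":0,"az":0,"gripper":1},{"x":0,"y":0,"z":0,"ax":0,"ay":0,"az":0,"gripper":1}], "newtons": 60}}

```text
clock: 15.17
position: [0.5077, 0.01, 0.0261]
ee_rot: [0.813, 0.583, 0.0, 0.0]
ft_force: [-2.1, 0.4, 5.9]
grip_width: 0.502
grasp_force: 62.4
```

Request:
{"method": "apply_moves", "body": {"rows": [{"x":0,"y":0,"z":0,"ax":0,"ay":0,"az":0,"gripper":1},{"x":0,"y":0,"z":0,"ax":0,"ay":0,"az":0,"gripper":1},{"x":0,"y":0,"z":0,"ax":0,"ay":0,"az":0,"gripper":1}]}}

```text
clock: 15.42
position: [0.5076, 0.01, 0.0261]
ee_rot: [0.813, 0.583, 0.0, 0.0]
ft_force: [-1.7, 0.0, 6.1]
grip_width: 0.5
grasp_force: 62.4
```

```bash
python3 st.py
```

```text
15.4167 [507.6  10.   26.1] tool y ang -18.701206270643116 [ 2.e-04  0.e+00 -1.e+00] [-1.70297339  0.01848321  6.07173255]
```

Request:
{"method": "apply_moves", "body": {"rows": [{"x":0,"y":0,"z":-5,"ax":0,"ay":0,"az":0,"gripper":1},{"x":0,"y":0,"z":-5,"ax":0,"ay":0,"az":0,"gripper":1},{"x":0,"y":0,"z":-6,"ax":0,"ay":0,"az":0,"gripper":1},{"x":0,"y":0,"z":-8,"ax":0,"ay":0,"az":0,"gripper":1},{"x":0,"y":0,"z":-10,"ax":0,"ay":0,"az":0,"gripper":1}]}}

```text
clock: 15.83
position: [0.5072, 0.01, 0.0603]
ee_rot: [0.813, 0.583, -0.0, -0.0]
ft_force: [0.2, -0.6, -4.7]
grip_width: 0.504
grasp_force: 61.7
```

Request:
{"method": "apply_moves", "body": {"rows": [{"x":0,"y":0,"z":-20,"ax":0,"ay":0,"az":0,"gripper":1},{"x":0,"y":0,"z":-30,"ax":0,"ay":0,"az":0,"gripper":1},{"x":0,"y":0,"z":-16,"ax":0,"ay":0,"az":0,"gripper":1},{"x":0,"y":0,"z":0,"ax":0,"ay":0,"az":0,"gripper":1}]}}

```text
clock: 16.17
position: [0.5099, 0.0101, 0.1304]
ee_rot: [0.813, 0.583, 0.003, 0.002]
ft_force: [1.2, 0.3, -3.5]
grip_width: 0.507
grasp_force: 62.2
```

Request:
{"method": "apply_moves", "body": {"rows": [{"x":0,"y":0,"z":0,"ax":0,"ay":0,"az":-6.5,"gripper":1},{"x":0,"y":0,"z":0,"ax":0,"ay":0,"az":-6.5,"gripper":1},{"x":0,"y":0,"z":0,"ax":0,"ay":0,"az":-6.5,"gripper":1},{"x":0,"y":0,"z":0,"ax":0,"ay":0,"az":-6.5,"gripper":1},{"x":0,"y":0,"z":0,"ax":0,"ay":0,"az":-6.5,"gripper":1}]}}

```text
clock: 16.58
position: [0.507, 0.0099, 0.1251]
ee_rot: [0.615, 0.789, -0.0, -0.0]
ft_force: [-0.3, 0.4, -3.9]
grip_width: 0.507
grasp_force: 62.0
```

Request:
{"method": "apply_moves", "body": {"rows": [{"x":-20,"y":-4,"z":0,"ax":0,"ay":0,"az":0,"gripper":1},{"x":-35,"y":-6.5,"z":0,"ax":0,"ay":0,"az":0,"gripper":1},{"x":-40,"y":-7,"z":0,"ax":0,"ay":0,"az":0,"gripper":1},{"x":-40,"y":-7,"z":0,"ax":0,"ay":0,"az":0,"gripper":1},{"x":-40,"y":-7,"z":0,"ax":0,"ay":0,"az":0,"gripper":1}]}}

```text
clock: 17.0
position: [0.5181, -0.1692, 0.1252]
ee_rot: [0.617, 0.787, -0.0, -0.0]
ft_force: [0.8, 0.6, -3.8]
grip_width: 0.505
grasp_force: 62.0
```

Request:
{"method": "apply_moves", "body": {"rows": [{"x":-40,"y":-7,"z":0,"ax":0,"ay":0,"az":0,"gripper":1},{"x":-40,"y":-7,"z":0,"ax":0,"ay":0,"az":0,"gripper":1},{"x":-40,"y":-7,"z":0,"ax":0,"ay":0,"az":0,"gripper":1},{"x":-30,"y":-6,"z":0,"ax":0,"ay":0,"az":0,"gripper":1},{"x":-10,"y":-2,"z":0,"ax":0,"ay":0,"az":0,"gripper":1}]}}

```text
clock: 17.42
position: [0.5265, -0.336, 0.1248]
ee_rot: [0.619, 0.785, -0.002, 0.0]
ft_force: [-0.4, -1.2, -2.8]
grip_width: 0.504
grasp_force: 62.0
```

Request:
{"method": "apply_moves", "body": {"rows": [{"x":0,"y":0,"z":0,"ax":0,"ay":0,"az":0,"gripper":1},{"x":0,"y":0,"z":0,"ax":0,"ay":0,"az":0,"gripper":1},{"x":0,"y":0,"z":0,"ax":0,"ay":0,"az":0,"gripper":1}]}}

```text
clock: 17.67
position: [0.5288, -0.3281, 0.1252]
ee_rot: [0.616, 0.787, 0.0, -0.001]
ft_force: [-0.1, 1.2, -4.9]
grip_width: 0.502
grasp_force: 62.0
```

```bash
python3 look.py w8; python3 st.py
```

```text
17.7167 [ 0.529  -0.3279  0.1254] [ 0.48  0.41  0.01  1.61 -0.    1.12  0.73] tcp px [[319.31999625 264.74501613]]
17.7167 [ 529.  -327.9  125.4] tool y ang 13.915835016599633 [-4.0e-04  1.2e-03 -1.0e+00] [ 0.63780369  0.66026657 -3.8819447 ]
```

View pics/w8.png

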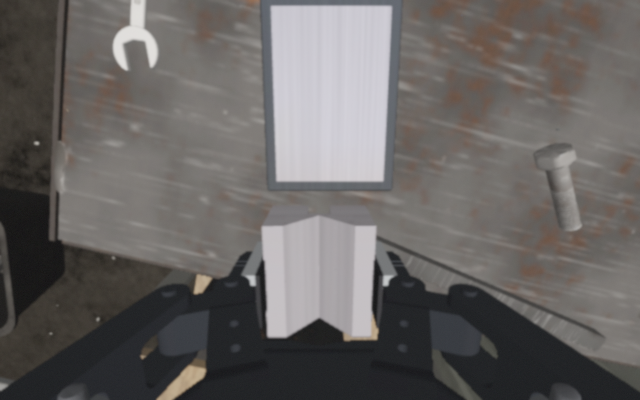

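The plate's bright face is seen at (270,5)–(392,185), square to the tool. The block is held level, with its top at about (264,224)–(374,337).

Run:
```python
import pickle
from h import *
c=pickle.load(open("w8.pkl","rb"))
h=cv2.cvtColor(c["color"],cv2.COLOR_RGB2HSV).astype(int);H,S,V=h[...,0],h[...,1],h[...,2]
print("bright",rect(c,(V>165)&(S<40),.010,(240,0,420,198)))
p=ray(c,[(262,2),(402,2),(394,191),(267,191)],.010)[:,:2]*1000;print(p.round(1).tolist(),p.mean(0),np.linalg.norm(p-np.roll(p,1,0),axis=1))
b=ray(c,[(264,224),(376,224),(371,336),(268,337)],.1411)[:,:2]*1000;print(b.round(1).tolist(),b.mean(0),np.linalg.norm(b-np.roll(b,1,0),axis=1))
```

```text
bright [ 518.1 -249.4  124.3   84.8  -76.1]
[[456.0, -198.1], [550.8, -174.6], [585.1, -305.2], [486.6, -329.5]] [ 519.61851784 -251.87003488] [134.8732245   97.5894323  135.00977729 101.39686228]
[[502.3, -309.1], [544.3, -298.7], [556.7, -347.7], [513.9, -358.8]] [ 529.30622695 -328.5673426 ] [51.02820971 43.24094618 50.53181029 44.15604122]
```

Request:
{"method": "apply_moves", "body": {"rows": [{"x":20,"y":2,"z":0,"ax":0,"ay":0,"az":0,"gripper":1},{"x":35,"y":4,"z":0,"ax":0,"ay":0,"az":0,"gripper":1},{"x":24,"y":2.5,"z":0,"ax":0,"ay":0,"az":0,"gripper":1},{"x":0,"y":0,"z":30,"ax":0,"ay":0,"az":0,"gripper":1},{"x":0,"y":0,"z":30,"ax":0,"ay":0,"az":0,"gripper":1}]}}

```text
clock: 18.13
position: [0.5203, -0.2481, 0.0674]
ee_rot: [0.615, 0.788, 0.001, 0.002]
ft_force: [0.2, -0.2, -4.7]
grip_width: 0.504
grasp_force: 62.2
```

Request:
{"method": "apply_moves", "body": {"rows": [{"x":0,"y":0,"z":20,"ax":0,"ay":0,"az":0,"gripper":1},{"x":0,"y":0,"z":10,"ax":0,"ay":0,"az":0,"gripper":1},{"x":0,"y":0,"z":0,"ax":0,"ay":0,"az":0,"gripper":1},{"x":0,"y":0,"z":0,"ax":0,"ay":0,"az":0,"gripper":1},{"x":0,"y":0,"z":0,"ax":0,"ay":0,"az":0,"gripper":1}]}}

```text
clock: 18.55
position: [0.5193, -0.2512, 0.0374]
ee_rot: [0.617, 0.787, 0.0, 0.001]
ft_force: [0.4, -0.5, -4.4]
grip_width: 0.504
grasp_force: 61.9
```

```bash
python3 st.py
```

```text
18.55 [ 519.3 -251.2   37.4] tool y ang 13.816965398718807 [ 2.3e-03 -8.0e-04 -1.0e+00] [ 0.37668114 -0.53692025 -4.41332681]
```

Request:
{"method": "apply_moves", "body": {"rows": [{"x":2,"y":-0.6,"z":6,"ax":0,"ay":0,"az":0,"gripper":1},{"x":0,"y":0,"z":4,"ax":0,"ay":0,"az":0,"gripper":1},{"x":0,"y":0,"z":0,"ax":0,"ay":0,"az":0,"gripper":1},{"x":0,"y":0,"z":0,"ax":0,"ay":0,"az":0,"gripper":1},{"x":0,"y":0,"z":0,"ax":0,"ay":0,"az":0,"gripper":1}]}}

```text
clock: 18.97
position: [0.5172, -0.2494, 0.026]
ee_rot: [0.617, 0.787, 0.0, 0.0]
ft_force: [-0.0, 0.2, -3.5]
grip_width: 0.505
grasp_force: 62.1
```

```bash
python3 st.py
```

```text
18.9667 [ 517.2 -249.4   26. ] tool y ang 13.793502917088993 [ 3.e-04 -1.e-04 -1.e+00] [-7.75742228e-04  2.21557646e-01 -3.50136875e+00]
```

Request:
{"method": "apply_moves", "body": {"rows": [{"x":0,"y":0.8,"z":2,"ax":0,"ay":0,"az":0,"gripper":1},{"x":0,"y":0,"z":0,"ax":0,"ay":0,"az":0,"gripper":1},{"x":0,"y":0,"z":0,"ax":0,"ay":0,"az":0,"gripper":1},{"x":0,"y":0,"z":0,"ax":0,"ay":0,"az":0,"gripper":1}]}}

```text
clock: 19.3
position: [0.5183, -0.2493, 0.0242]
ee_rot: [0.617, 0.787, 0.0, 0.001]
ft_force: [-0.3, -1.6, -0.2]
grip_width: 0.504
grasp_force: 62.4
```

Request:
{"method": "apply_moves", "body": {"rows": [{"x":0,"y":0,"z":0,"ax":0,"ay":0,"az":0,"gripper":0.3},{"x":0,"y":0,"z":0,"ax":0,"ay":0,"az":0,"gripper":0.2},{"x":0,"y":0,"z":0,"ax":0,"ay":0,"az":0,"gripper":0.2},{"x":0,"y":0,"z":0,"ax":0,"ay":0,"az":0,"gripper":0.2}]}}

```text
clock: 19.63
position: [0.518, -0.249, 0.0239]
ee_rot: [0.617, 0.787, 0.0, 0.0]
ft_force: [-0.1, 0.0, 0.5]
grip_width: 0.801
grasp_force: 0.0
```

Request:
{"method": "apply_moves", "body": {"rows": [{"x":0,"y":0,"z":-10,"ax":0,"ay":0,"az":0,"gripper":0.2},{"x":0,"y":0,"z":-30,"ax":0,"ay":0,"az":0,"gripper":0.2},{"x":0,"y":0,"z":-40,"ax":0,"ay":0,"az":0,"gripper":0.2},{"x":0,"y":0,"z":-40,"ax":0,"ay":0,"az":0,"gripper":0.2},{"x":-40,"y":0,"z":0,"ax":0,"ay":0,"az":0,"gripper":0.2}]}}

```text
clock: 20.05
position: [0.5325, -0.2827, 0.1543]
ee_rot: [0.614, 0.789, 0.003, 0.005]
ft_force: [3.8, -0.1, 1.1]
grip_width: 0.799
grasp_force: 0.0
```

Request:
{"method": "apply_moves", "body": {"rows": [{"x":0,"y":0,"z":0,"ax":0,"ay":0,"az":0,"gripper":0.2},{"x":0,"y":0,"z":0,"ax":0,"ay":0,"az":0,"gripper":0.2}]}}

```text
clock: 20.22
position: [0.5274, -0.2901, 0.1455]
ee_rot: [0.618, 0.786, -0.0, 0.001]
ft_force: [-0.5, 2.0, -0.2]
grip_width: 0.799
grasp_force: 0.0
```

```bash
python3 look.py w9; python3 st.py
```

```text
20.2667 [ 0.5274 -0.2884  0.1446] [ 0.43  0.35 -0.01  1.65  0.    1.14  0.66] tcp px [[319.57943528 260.61929051]]
20.2667 [ 527.4 -288.4  144.6] tool y ang 13.742171832469475 [ 7.e-04 -2.e-04 -1.e+00] [-1.30346207  1.14942303  0.26146292]
```

View pics/w9.png

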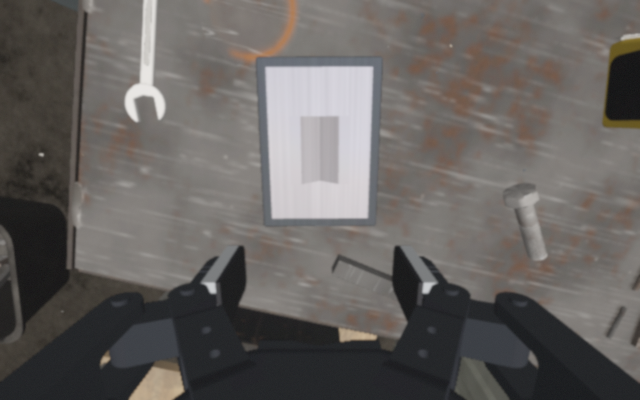

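The block sits at about (320,150) in the plate's face (265–380, 58–225), vee running along the long side. Checking the centring.

Run:
```python
import pickle
from h import *
c=pickle.load(open("w9.pkl","rb"))
h=cv2.cvtColor(c["color"],cv2.COLOR_RGB2HSV).astype(int);H,S,V=h[...,0],h[...,1],h[...,2]
print("bright",rect(c,(V>165)&(S<40),.010,(240,40,400,240)))
p=ray(c,[(257,58),(382,57),(377,223),(265,225)],.010)[:,:2]*1000;print(p.mean(0),np.linalg.norm(p-np.roll(p,1,0),axis=1))
b=ray(c,[(301,116),(338.5,116),(338,184),(302,184)],.040)[:,:2]*1000;print(b.mean(0),np.linalg.norm(b-np.roll(b,1,0),axis=1))
```

```text
bright [ 518.1 -249.3  125.    85.1  -76.1]
[ 518.9431369  -248.73480585] [137.34900878  97.58999472 136.33678493  99.47194868]
[ 518.72576271 -249.96734966] [50.04249181 27.08786422 50.05691591 27.42500875]
```

Request:
{"method": "apply_moves", "body": {"rows": [{"x":0,"y":0,"z":0,"ax":0,"ay":0,"az":-7.1,"gripper":0.2},{"x":0,"y":0,"z":0,"ax":0,"ay":0,"az":-7.1,"gripper":0.2},{"x":0,"y":0,"z":0,"ax":0,"ay":0,"az":-7.1,"gripper":0.2},{"x":0,"y":0,"z":0,"ax":0,"ay":0,"az":-7.1,"gripper":0.2},{"x":0,"y":0,"z":0,"ax":0,"ay":0,"az":-7.1,"gripper":0.2}]}}

```text
clock: 20.68
position: [0.5273, -0.2865, 0.1438]
ee_rot: [0.344, 0.939, 0.0, -0.0]
ft_force: [-0.1, -0.5, 0.6]
grip_width: 0.798
grasp_force: 0.0
```

Request:
{"method": "apply_moves", "body": {"rows": [{"x":0,"y":0,"z":0,"ax":0,"ay":0,"az":-7.1,"gripper":0.2},{"x":0,"y":0,"z":0,"ax":0,"ay":0,"az":-7.1,"gripper":0.2},{"x":0,"y":0,"z":0,"ax":0,"ay":0,"az":-7.1,"gripper":0.2},{"x":0,"y":0,"z":0,"ax":0,"ay":0,"az":-0.9,"gripper":0.2},{"x":5,"y":25,"z":0,"ax":0,"ay":0,"az":0,"gripper":0.2}]}}

```text
clock: 21.1
position: [0.5289, -0.2668, 0.1437]
ee_rot: [0.164, 0.986, -0.001, -0.0]
ft_force: [0.5, -1.6, 0.7]
grip_width: 0.804
grasp_force: 0.0
```

Request:
{"method": "apply_moves", "body": {"rows": [{"x":8.5,"y":40,"z":0,"ax":0,"ay":0,"az":0,"gripper":0.2},{"x":8.5,"y":40,"z":0,"ax":0,"ay":0,"az":0,"gripper":0.2},{"x":8.5,"y":40,"z":0,"ax":0,"ay":0,"az":0,"gripper":0.2},{"x":8.5,"y":40,"z":0,"ax":0,"ay":0,"az":0,"gripper":0.2},{"x":8.5,"y":40,"z":0,"ax":0,"ay":0,"az":0,"gripper":0.2}]}}

```text
clock: 21.52
position: [0.5532, -0.0569, 0.144]
ee_rot: [0.162, 0.987, 0.0, -0.0]
ft_force: [1.5, -0.1, -0.3]
grip_width: 0.801
grasp_force: 0.0
```

Request:
{"method": "apply_moves", "body": {"rows": [{"x":8.5,"y":40,"z":0,"ax":0,"ay":0,"az":0,"gripper":0.2},{"x":8.5,"y":40,"z":0,"ax":0,"ay":0,"az":0,"gripper":0.2},{"x":8.5,"y":40,"z":0,"ax":0,"ay":0,"az":0,"gripper":0.2},{"x":8.5,"y":40,"z":0,"ax":0,"ay":0,"az":0,"gripper":0.2},{"x":8.5,"y":40,"z":0,"ax":0,"ay":0,"az":0,"gripper":0.2}]}}

```text
clock: 21.93
position: [0.5762, 0.1462, 0.144]
ee_rot: [0.162, 0.987, -0.0, -0.0]
ft_force: [0.7, 0.2, 0.3]
grip_width: 0.797
grasp_force: 0.0
```

Request:
{"method": "apply_moves", "body": {"rows": [{"x":8.5,"y":40,"z":0,"ax":0,"ay":0,"az":0,"gripper":0.2},{"x":8.5,"y":40,"z":0,"ax":0,"ay":0,"az":0,"gripper":0.2},{"x":8,"y":35,"z":0,"ax":0,"ay":0,"az":0,"gripper":0.2},{"x":0,"y":0,"z":0,"ax":0,"ay":0,"az":0,"gripper":0.2},{"x":0,"y":0,"z":0,"ax":0,"ay":0,"az":0,"gripper":0.2}]}}

```text
clock: 22.35
position: [0.588, 0.2642, 0.1434]
ee_rot: [0.16, 0.987, 0.0, -0.001]
ft_force: [0.2, -1.0, 0.2]
grip_width: 0.799
grasp_force: 0.0
```

```bash
cat >> st.py <<'E'
import sys
if len(sys.argv)>2:
    d=np.array([float(sys.argv[1]),float(sys.argv[2])])-o["position"][:2]*1000
    print("dx,dy tool",d@m[:2,0],d@m[:2,1])
E
python3 st.py 587.0 275.6; python3 look.py w10
python3 - <<'E'
import pickle
from h import *
c=pickle.load(open("w10.pkl","rb"))
print(proj(c,[[.587,.2756,.064],[.5152,.266,.032]]))
E
```

```text
22.35 [588.  264.2 143.4] tool y ang 71.62046153050163 [-0.0013  0.001  -1.    ] [ 0.1912403  -0.99677777  0.15726624]
dx,dy tool 4.552736592061902 10.448224709779442
22.4 [0.5889 0.2616 0.1435] [-0.18  0.47 -0.41  1.51  0.2   1.2   0.63] tcp px [[315.71733546 268.8501762 ]]
[[334.86337282 208.58450804]
 [290.79206209 112.07131691]]
```

View pics/w10.png

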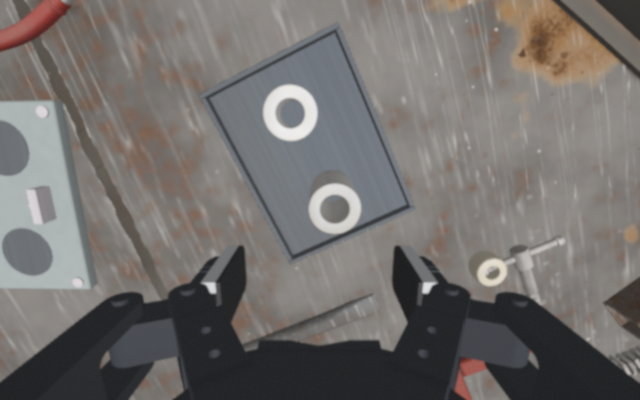

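Both bushes stand where they were left: tall ring at (335,209), short at (290,112), matching the projections. Now centring over the tall one.

Request:
{"method": "apply_moves", "body": {"rows": [{"x":6,"y":12.5,"z":0,"ax":0,"ay":0,"az":0,"gripper":0.2},{"x":0,"y":0,"z":30,"ax":0,"ay":0,"az":0,"gripper":0.2},{"x":0,"y":0,"z":0,"ax":0,"ay":0,"az":0,"gripper":0.2},{"x":0,"y":0,"z":0,"ax":0,"ay":0,"az":0,"gripper":0.2},{"x":0,"y":0,"z":0,"ax":0,"ay":0,"az":0,"gripper":0.2}]}}

```text
clock: 22.82
position: [0.5884, 0.2735, 0.1147]
ee_rot: [0.162, 0.987, -0.0, 0.0]
ft_force: [0.7, -0.3, -0.0]
grip_width: 0.804
grasp_force: 0.0
```

```bash
python3 st.py 587.0 275.6
```

```text
22.8167 [588.4 273.5 114.7] tool y ang 71.38582992283698 [ 3.e-04 -4.e-04 -1.e+00] [ 0.73632214 -0.30743312 -0.03918792]
dx,dy tool 1.9723969834909818 1.567866333190085
```

Request:
{"method": "apply_moves", "body": {"rows": [{"x":2,"y":1.5,"z":35,"ax":0,"ay":0,"az":0,"gripper":0.2},{"x":0,"y":0,"z":30,"ax":0,"ay":0,"az":0,"gripper":0.2},{"x":0,"y":0,"z":6,"ax":0,"ay":0,"az":0,"gripper":0.2},{"x":0,"y":0,"z":0,"ax":0,"ay":0,"az":0,"gripper":0.2},{"x":0,"y":0,"z":0,"ax":0,"ay":0,"az":0,"gripper":0.2}]}}

```text
clock: 23.23
position: [0.5875, 0.2766, 0.0447]
ee_rot: [0.161, 0.987, 0.0, 0.001]
ft_force: [1.0, -0.0, 1.1]
grip_width: 0.798
grasp_force: 0.0
```

```bash
python3 st.py 587.4 275.7
```

```text
23.2333 [587.5 276.6  44.7] tool y ang 71.4559371208436 [ 1.5e-03  7.0e-04 -1.0e+00] [ 1.01521674 -0.0216593   1.13907827]
dx,dy tool -0.20788516317026928 -0.8555504076771049
```

Request:
{"method": "apply_moves", "body": {"rows": [{"x":0,"y":0,"z":1.5,"ax":0,"ay":0,"az":0,"gripper":0.2},{"x":0,"y":0,"z":0,"ax":0,"ay":0,"az":0,"gripper":0.2},{"x":0,"y":0,"z":0,"ax":0,"ay":0,"az":0,"gripper":0.2},{"x":0,"y":0,"z":0,"ax":0,"ay":0,"az":0,"gripper":0.2}]}}

```text
clock: 23.57
position: [0.587, 0.2767, 0.0423]
ee_rot: [0.161, 0.987, 0.0, 0.001]
ft_force: [-0.5, -0.9, 0.2]
grip_width: 0.803
grasp_force: 0.0
```

```bash
python3 st.py 587.4 275.7
```

```text
23.5667 [587.  276.7  42.3] tool y ang 71.49708787968137 [ 1.3e-03  5.0e-04 -1.0e+00] [-0.50857576 -0.85499374  0.19665925]
dx,dy tool -0.7083084107119828 -0.7992999851605137
```

Request:
{"method": "apply_moves", "body": {"rows": [{"x":0,"y":0,"z":0,"ax":0,"ay":0,"az":0,"gripper":1},{"x":0,"y":0,"z":0,"ax":0,"ay":0,"az":0,"gripper":1},{"x":0,"y":0,"z":0,"ax":0,"ay":0,"az":0,"gripper":1},{"x":0,"y":0,"z":0,"ax":0,"ay":0,"az":0,"gripper":1},{"x":0,"y":0,"z":0,"ax":0,"ay":0,"az":0,"gripper":1}], "newtons": 50}}

```text
clock: 23.98
position: [0.5866, 0.2764, 0.0417]
ee_rot: [0.161, 0.987, -0.0, 0.0]
ft_force: [-3.1, -2.0, 4.2]
grip_width: 0.413
grasp_force: 50.1
```

Request:
{"method": "apply_moves", "body": {"rows": [{"x":0,"y":0,"z":0,"ax":0,"ay":0,"az":0,"gripper":1},{"x":0,"y":0,"z":0,"ax":0,"ay":0,"az":0,"gripper":1},{"x":0,"y":0,"z":0,"ax":0,"ay":0,"az":0,"gripper":1}]}}

```text
clock: 24.23
position: [0.5866, 0.2764, 0.0417]
ee_rot: [0.161, 0.987, -0.0, 0.0]
ft_force: [-3.0, -1.4, 6.3]
grip_width: 0.416
grasp_force: 50.1
```

```bash
python3 st.py 553.0 -4.9
```

```text
24.2333 [586.6 276.4  41.7] tool y ang 71.49498113082079 [ 2.e-04 -1.e-04 -1.e+00] [-3.04063393 -1.36678189  6.28589597]
dx,dy tool -57.41184954446676 -277.43562045364644
```

Request:
{"method": "apply_moves", "body": {"rows": [{"x":0,"y":0,"z":-10,"ax":0,"ay":0,"az":0,"gripper":1},{"x":0,"y":0,"z":-25,"ax":0,"ay":0,"az":0,"gripper":1},{"x":0,"y":0,"z":-35,"ax":0,"ay":0,"az":0,"gripper":1},{"x":0,"y":0,"z":-30,"ax":0,"ay":0,"az":0,"gripper":1},{"x":-5,"y":-20,"z":0,"ax":0,"ay":0,"az":0,"gripper":1}]}}

```text
clock: 24.65
position: [0.5862, 0.2622, 0.1486]
ee_rot: [0.158, 0.987, 0.004, 0.003]
ft_force: [0.3, 2.5, -2.1]
grip_width: 0.413
grasp_force: 50.8
```

Request:
{"method": "apply_moves", "body": {"rows": [{"x":-8,"y":-40,"z":0,"ax":0,"ay":0,"az":0,"gripper":1},{"x":-8,"y":-40,"z":0,"ax":0,"ay":0,"az":0,"gripper":1},{"x":-8,"y":-40,"z":0,"ax":0,"ay":0,"az":0,"gripper":1},{"x":-8,"y":-40,"z":0,"ax":0,"ay":0,"az":0,"gripper":1},{"x":-8,"y":-40,"z":0,"ax":0,"ay":0,"az":0,"gripper":1}]}}

```text
clock: 25.07
position: [0.5586, 0.0518, 0.1415]
ee_rot: [0.161, 0.987, 0.0, -0.0]
ft_force: [0.6, -1.0, -3.2]
grip_width: 0.413
grasp_force: 50.7
```

Request:
{"method": "apply_moves", "body": {"rows": [{"x":-8,"y":-38,"z":0,"ax":0,"ay":0,"az":0,"gripper":1},{"x":-3,"y":-20,"z":0,"ax":0,"ay":0,"az":0,"gripper":1},{"x":0,"y":0,"z":0,"ax":0,"ay":0,"az":0,"gripper":1},{"x":0,"y":0,"z":0,"ax":0,"ay":0,"az":0,"gripper":1},{"x":0,"y":0,"z":0,"ax":0,"ay":0,"az":0,"gripper":1}]}}

```text
clock: 25.48
position: [0.5514, -0.0038, 0.1415]
ee_rot: [0.16, 0.987, 0.0, 0.0]
ft_force: [-0.7, 0.3, -3.8]
grip_width: 0.413
grasp_force: 50.8
```

Request:
{"method": "apply_moves", "body": {"rows": [{"x":0,"y":0,"z":30,"ax":0,"ay":0,"az":0,"gripper":1},{"x":0,"y":0,"z":25,"ax":0,"ay":0,"az":0,"gripper":1},{"x":0,"y":0,"z":0,"ax":0,"ay":0,"az":0,"gripper":1},{"x":0,"y":0,"z":0,"ax":0,"ay":0,"az":0,"gripper":1},{"x":0,"y":0,"z":0,"ax":0,"ay":0,"az":0,"gripper":1}]}}

```text
clock: 25.9
position: [0.5522, -0.0038, 0.0876]
ee_rot: [0.16, 0.987, 0.0, 0.001]
ft_force: [0.8, -0.4, -1.7]
grip_width: 0.414
grasp_force: 51.0
```

```bash
python3 st.py 551.7 -5.0
```

```text
25.9 [552.2  -3.8  87.6] tool y ang 71.58780111974114 [ 1.4e-03  5.0e-04 -1.0e+00] [ 0.83599027 -0.43125432 -1.66955281]
dx,dy tool 0.13138711452733445 -1.3250921282920334
```

Correct y by -1.3 and go down 36.5 mm, leaving about 1.5 mm.

Request:
{"method": "apply_moves", "body": {"rows": [{"x":0,"y":-1.3,"z":15,"ax":0,"ay":0,"az":0,"gripper":1},{"x":0,"y":0,"z":14,"ax":0,"ay":0,"az":0,"gripper":1},{"x":0,"y":0,"z":4,"ax":0,"ay":0,"az":0,"gripper":1},{"x":0,"y":0,"z":0,"ax":0,"ay":0,"az":0,"gripper":1},{"x":0,"y":0,"z":0,"ax":0,"ay":0,"az":0,"gripper":1}]}}

```text
clock: 26.32
position: [0.5518, -0.0059, 0.0547]
ee_rot: [0.161, 0.987, 0.0, 0.001]
ft_force: [1.0, 0.4, -2.4]
grip_width: 0.414
grasp_force: 51.0
```

Request:
{"method": "apply_moves", "body": {"rows": [{"x":0,"y":0,"z":0,"ax":0,"ay":0,"az":0,"gripper":1},{"x":0,"y":0,"z":0,"ax":0,"ay":0,"az":0,"gripper":1},{"x":0,"y":0,"z":0,"ax":0,"ay":0,"az":0,"gripper":1}]}}

```text
clock: 26.57
position: [0.5515, -0.0061, 0.0541]
ee_rot: [0.161, 0.987, 0.0, 0.001]
ft_force: [-0.4, -1.2, -3.1]
grip_width: 0.414
grasp_force: 51.0
```

```bash
python3 st.py 551.7 -5.0
```

```text
26.5667 [551.5  -6.1  54.1] tool y ang 71.50286811455192 [ 0.0013 -0.     -1.    ] [-0.44340919 -1.17665584 -3.07029814]
dx,dy tool 0.15563613998161088 1.114510307974595
```

Request:
{"method": "apply_moves", "body": {"rows": [{"x":0.2,"y":1,"z":3,"ax":0,"ay":0,"az":0,"gripper":1},{"x":0,"y":0,"z":0,"ax":0,"ay":0,"az":0,"gripper":1},{"x":0,"y":0,"z":0,"ax":0,"ay":0,"az":0,"gripper":1},{"x":0,"y":0,"z":0,"ax":0,"ay":0,"az":0,"gripper":1}]}}

```text
clock: 26.9
position: [0.5511, -0.0051, 0.0503]
ee_rot: [0.161, 0.987, 0.0, -0.0]
ft_force: [-0.2, -0.2, -2.9]
grip_width: 0.418
grasp_force: 51.0
```

```bash
python3 st.py 551.7 -5.0
```

```text
26.9 [551.1  -5.1  50.3] tool y ang 71.50359802226471 [-1.e-04  0.e+00 -1.e+00] [-0.19345245 -0.16916449 -2.85657133]
dx,dy tool -0.5376139004473058 0.30856770936650724
```

Shift 0.5 mm back in x, lower 1 mm, release and rise.

Request:
{"method": "apply_moves", "body": {"rows": [{"x":-0.5,"y":0.2,"z":1,"ax":0,"ay":0,"az":0,"gripper":1},{"x":0,"y":0,"z":0,"ax":0,"ay":0,"az":0,"gripper":1},{"x":0,"y":0,"z":0,"ax":0,"ay":0,"az":0,"gripper":1},{"x":0,"y":0,"z":0,"ax":0,"ay":0,"az":0,"gripper":1}]}}

```text
clock: 27.23
position: [0.5518, -0.0052, 0.0496]
ee_rot: [0.161, 0.987, -0.0, 0.0]
ft_force: [-2.3, -0.5, 3.8]
grip_width: 0.412
grasp_force: 51.5
```

Request:
{"method": "apply_moves", "body": {"rows": [{"x":0,"y":0,"z":0,"ax":0,"ay":0,"az":0,"gripper":0.3},{"x":0,"y":0,"z":0,"ax":0,"ay":0,"az":0,"gripper":0.3},{"x":0,"y":0,"z":0,"ax":0,"ay":0,"az":0,"gripper":0.3},{"x":0,"y":0,"z":0,"ax":0,"ay":0,"az":0,"gripper":0.3}]}}

```text
clock: 27.57
position: [0.5518, -0.0051, 0.0493]
ee_rot: [0.161, 0.987, 0.0, 0.0]
ft_force: [0.6, 0.1, 0.1]
grip_width: 0.699
grasp_force: 0.0
```

Request:
{"method": "apply_moves", "body": {"rows": [{"x":0,"y":0,"z":-10,"ax":0,"ay":0,"az":0,"gripper":0.3},{"x":0,"y":0,"z":-30,"ax":0,"ay":0,"az":0,"gripper":0.3},{"x":0,"y":0,"z":-40,"ax":0,"ay":0,"az":0,"gripper":0.3},{"x":0,"y":0,"z":-15,"ax":0,"ay":0,"az":0,"gripper":0.3},{"x":0,"y":0,"z":0,"ax":0,"ay":0,"az":0,"gripper":0.3}]}}

```text
clock: 27.98
position: [0.5542, -0.0049, 0.1498]
ee_rot: [0.161, 0.987, 0.001, 0.004]
ft_force: [0.4, 0.2, -0.5]
grip_width: 0.699
grasp_force: 0.0
```

```bash
cat > ring.py <<'E'
import pickle,sys
from h import *
# args: pickle, then X Y Z (m) of an expected ring top
c=pickle.load(open(sys.argv[1]+".pkl","rb"));h=cv2.cvtColor(c["color"],cv2.COLOR_RGB2HSV).astype(int);S,V=h[...,1],h[...,2]
P=np.array(list(map(float,sys.argv[2:5])));u,v=proj(c,P)[0]
k=big((V>185)&(S<25),tuple(int(max(0,t)) for t in(u-45,v-40,u+45,v+40)))
p=(ray(c,k[:,0],P[2])[:,:2]*1000).astype(np.float32);print((u,v),cv2.boundingRect(k),cv2.minEnclosingCircle(p),[cv2.fitEllipse(p)])
E
python3 st.py 515.3 266; python3 look.py w11; python3 ring.py w11 .5524 -.0052 .072
```

```text
27.9833 [554.2  -4.9 149.8] tool y ang 71.50432092476892 [ 7.9e-03 -1.0e-04 -1.0e+00] [ 0.41022501  0.19514663 -0.47518496]
dx,dy tool 122.82973974483183 244.51796848927847
28.0333 [ 0.5531 -0.005   0.1473] [ 0.21  0.27 -0.33  1.76  0.1   1.12  1.1 ] tcp px [[319.45608453 261.13168499]]
(np.float64(318.3138960965772), np.float64(212.3771244891858)) (292, 188, 51, 49) ((552.363525390625, -6.005152702331543), 17.61912727355957) [((552.336181640625, -6.056912422180176), (34.43773651123047, 34.60253143310547), 148.6890106201172)]
```

The tall bush is back on its seat within 1 mm. Next, the short one.

Request:
{"method": "apply_moves", "body": {"rows": [{"x":15,"y":30,"z":0,"ax":0,"ay":0,"az":0,"gripper":0.3},{"x":18,"y":36,"z":0,"ax":0,"ay":0,"az":0,"gripper":0.3},{"x":18,"y":36,"z":0,"ax":0,"ay":0,"az":0,"gripper":0.3},{"x":18,"y":36,"z":0,"ax":0,"ay":0,"az":0,"gripper":0.3},{"x":18,"y":36,"z":0,"ax":0,"ay":0,"az":0,"gripper":0.3}]}}

```text
clock: 28.45
position: [0.5233, 0.189, 0.1437]
ee_rot: [0.161, 0.987, -0.0, -0.0]
ft_force: [1.5, 0.6, 0.6]
grip_width: 0.703
grasp_force: 0.0
```

Request:
{"method": "apply_moves", "body": {"rows": [{"x":18,"y":36,"z":0,"ax":0,"ay":0,"az":0,"gripper":0.3},{"x":16,"y":35,"z":0,"ax":0,"ay":0,"az":0,"gripper":0.3},{"x":0,"y":0,"z":30,"ax":0,"ay":0,"az":0,"gripper":0.3},{"x":0,"y":0,"z":20,"ax":0,"ay":0,"az":0,"gripper":0.3},{"x":0,"y":0,"z":0,"ax":0,"ay":0,"az":0,"gripper":0.3}]}}

```text
clock: 28.87
position: [0.5117, 0.2647, 0.0895]
ee_rot: [0.16, 0.987, -0.002, -0.003]
ft_force: [-0.1, -0.6, -1.3]
grip_width: 0.695
grasp_force: 0.0
```

Request:
{"method": "apply_moves", "body": {"rows": [{"x":0,"y":0,"z":0,"ax":0,"ay":0,"az":0,"gripper":0.3},{"x":0,"y":0,"z":0,"ax":0,"ay":0,"az":0,"gripper":0.3},{"x":0,"y":0,"z":0,"ax":0,"ay":0,"az":0,"gripper":0.3}]}}

```text
clock: 29.12
position: [0.5155, 0.2655, 0.0958]
ee_rot: [0.161, 0.987, 0.001, 0.001]
ft_force: [-0.9, -0.3, -0.4]
grip_width: 0.699
grasp_force: 0.0
```

```bash
python3 st.py 515.3 266; python3 look.py w12; python3 ring.py w12 .5153 .266 .032
```

```text
29.1167 [515.5 265.5  95.8] tool y ang 71.45101969927872 [ 1.9e-03  8.0e-04 -1.0e+00] [-0.85718895 -0.27723233 -0.41093441]
dx,dy tool 0.3666693824931865 0.3619335377235593
29.1667 [0.5156 0.2655 0.0958] [-0.17  0.4  -0.46  1.73  0.2   1.06  0.54] tcp px [[320.65871436 265.64981945]]
(np.float64(320.40716638543324), np.float64(221.0757039708976)) (289, 192, 62, 59) ((515.6239013671875, 265.084716796875), 20.001535415649414) [((515.6156005859375, 265.0943603515625), (39.289939880371094, 39.478668212890625), 45.083011627197266)]
```

Request:
{"method": "apply_moves", "body": {"rows": [{"x":0,"y":0,"z":35,"ax":0,"ay":0,"az":0,"gripper":0.3},{"x":0,"y":0,"z":25,"ax":0,"ay":0,"az":0,"gripper":0.3},{"x":0,"y":0,"z":12,"ax":0,"ay":0,"az":0,"gripper":0.3},{"x":0,"y":0,"z":0,"ax":0,"ay":0,"az":0,"gripper":0.3},{"x":0,"y":0,"z":0,"ax":0,"ay":0,"az":0,"gripper":0.3}]}}

```text
clock: 29.58
position: [0.515, 0.2657, 0.0231]
ee_rot: [0.161, 0.987, 0.0, 0.0]
ft_force: [0.1, 0.3, -0.2]
grip_width: 0.697
grasp_force: 0.0
```

Request:
{"method": "apply_moves", "body": {"rows": [{"x":0,"y":0,"z":2,"ax":0,"ay":0,"az":0,"gripper":0.3},{"x":0,"y":0,"z":0,"ax":0,"ay":0,"az":0,"gripper":0.3},{"x":0,"y":0,"z":0,"ax":0,"ay":0,"az":0,"gripper":0.3},{"x":0,"y":0,"z":0,"ax":0,"ay":0,"az":0,"gripper":0.3}]}}

```text
clock: 29.92
position: [0.5152, 0.2658, 0.0212]
ee_rot: [0.161, 0.987, 0.0, 0.001]
ft_force: [0.7, -0.1, -0.9]
grip_width: 0.699
grasp_force: 0.0
```

```bash
python3 st.py 515.6 265.4
```

```text
29.9167 [515.2 265.8  21.2] tool y ang 71.49787857470461 [ 1.3e-03  5.0e-04 -1.0e+00] [ 0.67728535 -0.08957152 -0.86612333]
dx,dy tool -0.5508954866122137 -0.27709821895611325
```

Request:
{"method": "apply_moves", "body": {"rows": [{"x":0,"y":0,"z":2,"ax":0,"ay":0,"az":0,"gripper":0.3},{"x":0,"y":0,"z":0,"ax":0,"ay":0,"az":0,"gripper":0.3},{"x":0,"y":0,"z":0,"ax":0,"ay":0,"az":0,"gripper":0.3},{"x":0,"y":0,"z":0,"ax":0,"ay":0,"az":0,"gripper":0.3}]}}

```text
clock: 30.25
position: [0.5147, 0.2656, 0.0183]
ee_rot: [0.161, 0.987, -0.0, -0.0]
ft_force: [-1.0, 0.1, 0.3]
grip_width: 0.7
grasp_force: 0.0
```

Request:
{"method": "apply_moves", "body": {"rows": [{"x":0,"y":0,"z":0,"ax":0,"ay":0,"az":0,"gripper":1},{"x":0,"y":0,"z":0,"ax":0,"ay":0,"az":0,"gripper":1},{"x":0,"y":0,"z":0,"ax":0,"ay":0,"az":0,"gripper":1},{"x":0,"y":0,"z":0,"ax":0,"ay":0,"az":0,"gripper":1},{"x":0,"y":0,"z":0,"ax":0,"ay":0,"az":0,"gripper":1}]}}

```text
clock: 30.67
position: [0.5148, 0.2657, 0.0187]
ee_rot: [0.161, 0.987, 0.0, 0.0]
ft_force: [-1.2, -0.5, 5.7]
grip_width: 0.438
grasp_force: 49.9
```

Request:
{"method": "apply_moves", "body": {"rows": [{"x":0,"y":0,"z":0,"ax":0,"ay":0,"az":0,"gripper":1},{"x":0,"y":0,"z":0,"ax":0,"ay":0,"az":0,"gripper":1}]}}

```text
clock: 30.83
position: [0.5147, 0.2657, 0.0187]
ee_rot: [0.161, 0.987, 0.0, 0.0]
ft_force: [-2.3, -0.5, 5.5]
grip_width: 0.435
grasp_force: 49.9
```

```bash
python3 st.py 463.2 24.7
```

```text
30.8333 [514.7 265.7  18.7] tool y ang 71.50864834094729 [ 3.e-04  1.e-04 -1.e+00] [-2.34797573 -0.46056942  5.49041848]
dx,dy tool -27.56215786924133 -244.9387892791973
```

Request:
{"method": "apply_moves", "body": {"rows": [{"x":0,"y":0,"z":-10,"ax":0,"ay":0,"az":0,"gripper":1},{"x":0,"y":0,"z":-30,"ax":0,"ay":0,"az":0,"gripper":1},{"x":0,"y":0,"z":-35,"ax":0,"ay":0,"az":0,"gripper":1},{"x":0,"y":0,"z":-30,"ax":0,"ay":0,"az":0,"gripper":1},{"x":-3,"y":-25,"z":0,"ax":0,"ay":0,"az":0,"gripper":1}]}}

```text
clock: 31.25
position: [0.5117, 0.2472, 0.1303]
ee_rot: [0.158, 0.987, 0.004, 0.004]
ft_force: [1.1, 0.6, -1.4]
grip_width: 0.438
grasp_force: 50.6
```

Request:
{"method": "apply_moves", "body": {"rows": [{"x":-4,"y":-40,"z":0,"ax":0,"ay":0,"az":0,"gripper":1},{"x":-4,"y":-40,"z":0,"ax":0,"ay":0,"az":0,"gripper":1},{"x":-4,"y":-40,"z":0,"ax":0,"ay":0,"az":0,"gripper":1},{"x":-4,"y":-40,"z":0,"ax":0,"ay":0,"az":0,"gripper":1},{"x":-4,"y":-40,"z":0,"ax":0,"ay":0,"az":0,"gripper":1}]}}

```text
clock: 31.67
position: [0.4642, 0.0432, 0.1237]
ee_rot: [0.161, 0.987, 0.0, 0.0]
ft_force: [1.6, -0.2, -1.5]
grip_width: 0.44
grasp_force: 50.6
```

Request:
{"method": "apply_moves", "body": {"rows": [{"x":-3.5,"y":-20,"z":0,"ax":0,"ay":0,"az":0,"gripper":1},{"x":0,"y":0,"z":30,"ax":0,"ay":0,"az":0,"gripper":1},{"x":0,"y":0,"z":25,"ax":0,"ay":0,"az":0,"gripper":1},{"x":0,"y":0,"z":0,"ax":0,"ay":0,"az":0,"gripper":1},{"x":0,"y":0,"z":0,"ax":0,"ay":0,"az":0,"gripper":1}]}}

```text
clock: 32.08
position: [0.4612, 0.025, 0.0682]
ee_rot: [0.161, 0.987, -0.0, -0.001]
ft_force: [0.2, 1.2, -0.8]
grip_width: 0.439
grasp_force: 50.8
```

```bash
python3 st.py 462.4 24.9
```

```text
32.0833 [461.2  25.   68.2] tool y ang 71.52295547435455 [-2.4e-03  2.0e-04 -1.0e+00] [ 0.17766212  1.22626566 -0.80951711]
dx,dy tool -1.1576621725316167 0.2688818514176874
```

Request:
{"method": "apply_moves", "body": {"rows": [{"x":0,"y":0,"z":20,"ax":0,"ay":0,"az":0,"gripper":1},{"x":0,"y":0,"z":14,"ax":0,"ay":0,"az":0,"gripper":1},{"x":0,"y":0,"z":3,"ax":0,"ay":0,"az":0,"gripper":1},{"x":0,"y":0,"z":0,"ax":0,"ay":0,"az":0,"gripper":1},{"x":0,"y":0,"z":0,"ax":0,"ay":0,"az":0,"gripper":1}]}}

```text
clock: 32.5
position: [0.463, 0.0252, 0.0328]
ee_rot: [0.161, 0.987, 0.0, 0.001]
ft_force: [-0.7, 0.6, -0.6]
grip_width: 0.437
grasp_force: 50.8
```

Request:
{"method": "apply_moves", "body": {"rows": [{"x":0,"y":0,"z":0,"ax":0,"ay":0,"az":0,"gripper":1},{"x":0,"y":0,"z":0,"ax":0,"ay":0,"az":0,"gripper":1},{"x":0,"y":0,"z":0,"ax":0,"ay":0,"az":0,"gripper":1}]}}

```text
clock: 32.75
position: [0.4626, 0.0249, 0.0321]
ee_rot: [0.161, 0.987, 0.0, 0.001]
ft_force: [0.1, -0.7, -2.0]
grip_width: 0.438
grasp_force: 50.8
```

```bash
python3 st.py 462.4 24.9
```

```text
32.75 [462.6  24.9  32.1] tool y ang 71.49931851263491 [ 0.0013 -0.     -1.    ] [ 0.14970389 -0.73225824 -1.98597232]
dx,dy tool 0.15696801081306294 -0.05274866925576286
```

Request:
{"method": "apply_moves", "body": {"rows": [{"x":0,"y":0,"z":4,"ax":0,"ay":0,"az":0,"gripper":1},{"x":0,"y":0,"z":0,"ax":0,"ay":0,"az":0,"gripper":1},{"x":0,"y":0,"z":0,"ax":0,"ay":0,"az":0,"gripper":1},{"x":0,"y":0,"z":0,"ax":0,"ay":0,"az":0,"gripper":1}]}}

```text
clock: 33.08
position: [0.462, 0.0249, 0.0272]
ee_rot: [0.161, 0.987, -0.0, -0.0]
ft_force: [-0.1, 0.2, -1.9]
grip_width: 0.437
grasp_force: 50.8
```

```bash
python3 st.py 462.4 24.9
```

```text
33.0833 [462.   24.9  27.2] tool y ang 71.50372908106576 [-2.e-04  0.e+00 -1.e+00] [-0.05322361  0.23618875 -1.89363772]
dx,dy tool -0.39917885095416433 0.1585987031560339
```

Request:
{"method": "apply_moves", "body": {"rows": [{"x":-0.4,"y":0,"z":1,"ax":0,"ay":0,"az":0,"gripper":1},{"x":0,"y":0,"z":0,"ax":0,"ay":0,"az":0,"gripper":1},{"x":0,"y":0,"z":0,"ax":0,"ay":0,"az":0,"gripper":1},{"x":0,"y":0,"z":0,"ax":0,"ay":0,"az":0,"gripper":1}]}}

```text
clock: 33.42
position: [0.4625, 0.0248, 0.0266]
ee_rot: [0.161, 0.987, -0.0, -0.0]
ft_force: [-2.9, 0.4, 5.7]
grip_width: 0.442
grasp_force: 51.4
```

Request:
{"method": "apply_moves", "body": {"rows": [{"x":0,"y":0,"z":0,"ax":0,"ay":0,"az":0,"gripper":0.3},{"x":0,"y":0,"z":0,"ax":0,"ay":0,"az":0,"gripper":0.3},{"x":0,"y":0,"z":0,"ax":0,"ay":0,"az":0,"gripper":0.3},{"x":0,"y":0,"z":0,"ax":0,"ay":0,"az":0,"gripper":0.3}]}}

```text
clock: 33.75
position: [0.4626, 0.0247, 0.0263]
ee_rot: [0.161, 0.987, 0.0, 0.0]
ft_force: [-0.3, 0.0, -0.5]
grip_width: 0.698
grasp_force: 0.0
```

Request:
{"method": "apply_moves", "body": {"rows": [{"x":0,"y":0,"z":-10,"ax":0,"ay":0,"az":0,"gripper":0.3},{"x":0,"y":0,"z":-30,"ax":0,"ay":0,"az":0,"gripper":0.3},{"x":0,"y":0,"z":-40,"ax":0,"ay":0,"az":0,"gripper":0.3},{"x":0,"y":0,"z":-40,"ax":0,"ay":0,"az":0,"gripper":0.3},{"x":-40,"y":0,"z":0,"ax":0,"ay":0,"az":0,"gripper":0.3}]}}

```text
clock: 34.17
position: [0.5017, 0.0148, 0.1586]
ee_rot: [0.159, 0.987, 0.001, 0.008]
ft_force: [3.1, 0.8, 2.3]
grip_width: 0.7
grasp_force: 0.0
```

Request:
{"method": "apply_moves", "body": {"rows": [{"x":-40,"y":0,"z":-30,"ax":0,"ay":0,"az":0,"gripper":0.3},{"x":-40,"y":0,"z":-30,"ax":0,"ay":0,"az":0,"gripper":0.3},{"x":0,"y":0,"z":0,"ax":0,"ay":0,"az":0,"gripper":0.3},{"x":0,"y":0,"z":0,"ax":0,"ay":0,"az":0,"gripper":0.3},{"x":0,"y":0,"z":0,"ax":0,"ay":0,"az":0,"gripper":0.3}]}}

```text
clock: 34.58
position: [0.5629, -0.0088, 0.1961]
ee_rot: [0.161, 0.987, 0.0, -0.0]
ft_force: [-0.4, -0.6, 0.3]
grip_width: 0.704
grasp_force: 0.0
```

```bash
python3 look.py w13; python3 ring.py w13 .5524 -.0052 .072;python3 ring.py w13 .4632 .0246 .040
python3 - <<'E'
import pickle
from h import *
c=pickle.load(open("w13.pkl","rb"))
h=cv2.cvtColor(c["color"],cv2.COLOR_RGB2HSV).astype(int);H,S,V=h[...,0],h[...,1],h[...,2]
u,v=proj(c,[[.508,.0098,.012]])[0].astype(int)
print(u,v,rect(c,(H>70)&(H<110)&(S>6)&(V>130),.012,(u-80,max(0,v-130),u+80,v+130)))
E
```

```text
34.6333 [ 0.5624 -0.0086  0.1957] [ 0.21  0.25 -0.33  1.68  0.08  1.23  1.12] tcp px [[320.58594721 264.18503043]]
(np.float64(319.66413105059434), np.float64(186.13203397160314)) (298, 166, 43, 41) ((552.3971557617188, -5.865464687347412), 17.699546813964844) [((552.3707275390625, -5.95876932144165), (34.178672790527344, 34.72754669189453), 150.83233642578125)]
(np.float64(319.5305060455814), np.float64(69.81674440743154)) (295, 44, 47, 51) ((462.44940185546875, 24.098663330078125), 20.584440231323242) [((462.4874267578125, 23.980531692504883), (39.308345794677734, 40.2963981628418), 72.03909301757812)]
319 126 [508.1   9.7 168.9 103.8 -18.5]
```

View pics/w13.png

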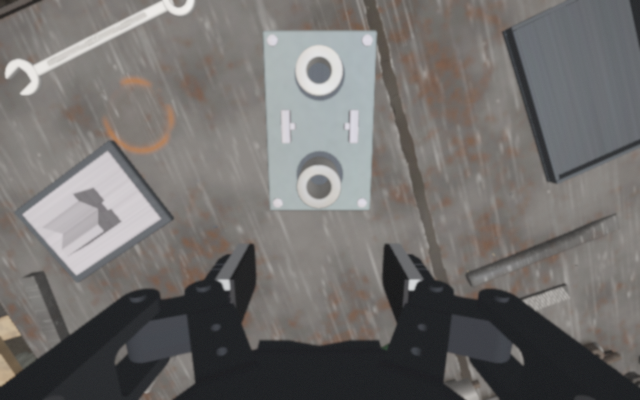

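The final picture shows both bushes upright on their seats, tall ring at (319,186) and short at (319,70), each within about 1.2 mm of centre. The block is on the plate at about (95,210), with its vee along the long side. Handing in.

```bash
python3 -c "
from workcell import *
print(hand_in())"
```

```text
the job is handed in; nothing more can be done
None
```

I handed the job in at 34.6 s: the vee block is in the middle of the plate, vee up and along the longer side. Each bush is upright on its own seat, about 1 mm off centre by camera, and I kept the arm clear of the pliers, spanner and nut.

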